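Fetch the circuit board from behind the solvent containers

TASK

The circuit board for rework lies behind the round can and the square bottle: first clear both containers to the empty side tray, standing upright, without shifting the board or tipping anything over. Then lay the board in the middle of the preheater's pale plate, heatsink up and its long side along the plate's long side. Last, put each container back upright in the middle of its own cork pad (the can on the round pad, the bottle squarely on the square pad), and leave the multimeter, spray bottle and screwdriver where they are.

Things in the scene. Friction and masses are not known exactly. Their poses are not given: they have to be found in the camera images.
- can: Plain steel round can, 60 mm diameter, straight side up to 92 mm, then a 30 mm diameter grey cap to 110 mm. Loose, about 0.3 kg. Origin: centre of its underside; z up. Starts on the round cork pad.
- bottle: White square plastic bottle, body 56 x 56 mm and 80 mm high, then a 30 mm diameter grey cap to 105 mm. Loose, about 0.25 kg. Origin: centre of its underside; z up, x and y square to its sides. Starts on the square cork pad.
- board: Green circuit board 70 (its x) x 40 (its y) x 4 mm thick with a finned aluminium heatsink block 28 x 28 mm in its middle, from 4 to 34 mm above the underside: grip the heatsink, across its x or its y. Other components are under 3 mm tall. Loose, 0.08 kg. Origin: centre of its underside; z up. Starts on a black rubber mat 4 mm thick, beyond the two containers, with its long side along their row.
- pad_round: Round cork pad, 76 mm diameter, 4 mm thick, fixed on the mat. Origin: centre of its underside; its top is 4 mm above. Home of the can.
- pad_square: Square cork pad, 76 x 76 mm, 4 mm thick, fixed on the mat; x and y along its sides. Origin: centre of its underside; its top is 4 mm above. Home of the bottle.
- tray: Empty aluminium side tray, fixed, 250 (its x) x 150 (its y) mm outside, walls 3 mm thick and 14 mm high, inner floor 3 mm above the origin, which is the centre of its underside. Room for both containers side by side along its x, for instance 60 mm either side of its centre.
- heater: Grey board preheater (cold), a fixed box 45 mm high and 190 x 130 mm with an off-white plate 104 (its x) x 74 (its y) mm on top, and two black knobs beside one short end of the plate. Origin: at table height right below the plate's centre; the plate's top is 48 mm above it. x along the plate's long side.
- multimeter: Orange multimeter lying flat beyond the mat, 85 x 165 x 36 mm, with a dial to 48 mm high. Bystander, loose. Origin: centre of its underside.
- spray: Tall grey bottle with a paper label, 60 mm diameter, 150 mm high, beyond the mat. Bystander, loose. Origin: centre of its underside.
- screwdriver: Red-handled screwdriver, about 200 mm long, lying beyond and to the left of the mat. Bystander, loose. Origin: underside, mid length; x along it.

How it is judged:
By the outcome, as a careful person would: the job done as asked, in the order asked, and still so for the second after the job is handed in, with the robot touching nothing.
It also fails if it takes over 112 s, if anything falls off the work surface, if the arm or the gripper's body presses on something with over 40 N, if the wrist force passes 120 N, or if a joint passes its speed limit or range.

ROBOT

A 6-joint arm with a two-finger parallel gripper is mounted at the origin on the work surface. World frame = base frame: x ahead of the robot, y to its left, z up, the work surface at z = 0. Lengths are in m, angles in rad, forces in N, time in s.
With the tool pointing down it reaches from about 0.35 to 0.875 m from the base axis. Payload 4.2 kg.
Tool frame: the origin (TCP) lies midway between the tips of the shut fingers; the grasp point (between the pads) lies 19 mm behind it; z points along the fingers, y is the line along which they close (so a half turn about z gives the same grasp; the last joint's range is limited). The gripper opens to 85 mm and grips with 20 to 120 N. Pads are 22 mm wide; open, the fingers measure 114 mm over their backs; the gripper's body (76 mm by 85 mm) begins 54 mm behind the grasp point. The pads swing forward as they close: fully open they stand 13 mm farther back than shut.
Start: joints at [1.389, 0.385, 0.008, 0, -1.194, -0.259], TCP at [0.267, 0.565, 0.231] pointing down, gripper open.
Joint ranges: [-3.14, 3.14], [-1.21, 2.06], [-1.07, 1.41], [-3.16, 2.05], [-2.99, -0.16], [-3.1, 3.1]. Speed limits (rad/s): [2.79, 2.79, 3.14, 3.14, 3.14, 3.14].

INTERFACE

Orientations are given as a rotation vector (axis times angle).
In Python, from station import ctrl gives the robot as it stands. The module is installed in compiled form; this text tells all that it offers.
- The arm moves only by the tool carry_out, never from a script. Its argument "series" is a list that holds one entry, the list of rows, each a list of 7 numbers: the shift along the tool's x, y, z in units of 25 mm (1.0 is 25 mm), then the turn, a rotation vector about the tool's x, y, z in degrees, then the finger opening in mm, from 0 to 85.4. A call has 1 to 8 rows; each row shifts and turns the commanded pose from where the row before left it, along the tool's axes as they then stand; what a row does not reach is not made up. A row lasts 1/12 s, in which the tool goes at most 41.7 mm and 7.16 degrees, less where a joint would pass 70% of its speed; a pose out of reach is approached as far as the arm can. A call is refused whole if a number of a shift passes 1 or a number of a turn 7.16, either way. A call with a gripper value outside its range is refused whole. The fingers move at their own pace and stop on an object; "squeeze" is the grip in N (left out, the last holds). Time passes only in rows, so rows that do not move let the fingers close. It gives the time, the measured TCP pose, the force, the opening and the grip force at its end, in the units of the state.
- ctrl.sense(): the state, without advancing time (a new reading comes with each control period).
- ctrl.get_image(name): name is "side" or "top"; returns a dict with "color" (384x512x3 uint8, blue, green, red), "K" (3x3 intrinsics, pixels), "world_from_camera" (4x4, takes a point from camera to world coordinates). Camera axes: x right, y down, z forward; pixel columns grow to the right and rows downward; lengths in m; the calibration is good to about 2 mm. A picture is of the moment at which its call begins. There is no depth.
- ctrl.finish_job(): hands the job in; it is judged then, once.
The state is a dict: "t": time; "joint_pos": joint angles; "dq": joint speeds; "tau": joint torques, N m; "eef_pos": TCP position; "ee_rot": TCP orientation; "force": force on the tool from outside, world axes, zero at the start; "torque": the same for the moment, N m; "grip_width": opening from 0.0 (shut) to 1.0 (fully open); "grasp_force": force on a finger pad.
Only numpy, scipy, OpenCV 4.12 (cv2) and the standard library are available. Lean on these libraries where they do the work, as an engineer would, in place of code of your own. Each camera call takes 0.05 s, during which the arm holds its last target. There are 200 camera calls.

## Working session

There is one attempt and no reset: what is moved stays moved. The work goes in short steps, Python scripts to look and compute and a tool call to move; the robot and the scene stay as the last step left them, time stands still between calls to the robot, and variables do not carry over. Pictures are saved under pics/ and viewed, at most 14 in all, crops included, and the job is handed in when it is done.

Besides the shell and the picture viewer there is one more tool, called after "Call:" as name(argument=value, ...) on one line, values as JSON. carry_out: Moves the arm, as the interface text tells. Its arguments: {"type":"object","properties":{"series":{"type":"array","items":{"type":"array","items":{"type":"array","items":{"type":"number"}}}},"squeeze":{"type":"number"}},"required":["series"]}

```bash
mkdir -p pics
python3 - <<'E'
from station import ctrl
import cv2,numpy as np
np.set_printoptions(precision=4,suppress=True)
for n in("top","side"):
    d=ctrl.get_image(n); cv2.imwrite(f"pics/{n}0.png",d["color"]); print(n,d["K"],d["world_from_camera"])
s=ctrl.sense(); print(s)
E
```

```text
top [[469.0622   0.     255.8495]
 [  0.     469.0622 189.1339]
 [  0.       0.       1.    ]] [[ 0.0003 -0.9731  0.2303  0.3636]
 [-1.     -0.0008 -0.0023 -0.011 ]
 [ 0.0024 -0.2303 -0.9731  1.2687]
 [ 0.      0.      0.      1.    ]]
side [[367.975    0.     250.5543]
 [  0.     367.975  188.6847]
 [  0.       0.       1.    ]] [[ 0.9754 -0.1333  0.1756  0.5023]
 [-0.2205 -0.5864  0.7795 -0.6651]
 [-0.001  -0.799  -0.6013  0.5712]
 [ 0.      0.      0.      1.    ]]
{'t': 0.1, 'joint_pos': array([ 1.3886,  0.3855,  0.0068, -0.0004, -1.194 , -0.2586]), 'dq': array([-0.0009, -0.0006,  0.0029, -0.0002, -0.0004, -0.001 ]), 'tau': array([ -0.001 , -39.3319,  18.8929,   4.1979,  -0.0026,   0.    ]), 'eef_pos': array([0.2664, 0.5648, 0.2303]), 'ee_rot': array([ 3.0636, -0.6867, -0.0005]), 'force': array([-0.5967, -0.3467,  0.0023]), 'torque': array([ 0.0429, -0.0014, -0.0156]), 'grasp_force': 0.0, 'grip_width': 0.9975520757462983}
```

View pics/top0.png

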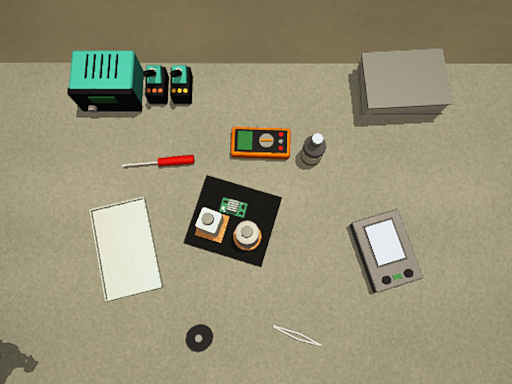

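View pics/side0.png

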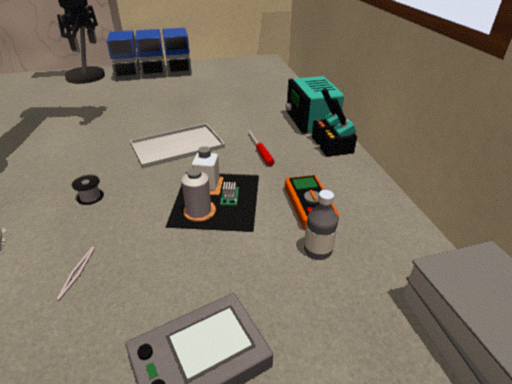

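The top view shows the bottle at (208,220), the can at (247,233) and the board at (234,207) on the mat. The tray is at (126,249), the heater plate at (385,243), the multimeter at (260,142) and the spray at (313,150). The side view matches. Next I'll enlarge the key areas.

```bash
cat > h.py <<'E'
import cv2,numpy as np
from station import ctrl
from scipy.spatial.transform import Rotation as R
np.set_printoptions(precision=4,suppress=True)
def ray(d,uv,z):
    uv=np.atleast_2d(np.array(uv,float)); T=d["world_from_camera"]
    v=np.c_[uv,np.ones(len(uv))]@np.linalg.inv(d["K"]).T@T[:3,:3].T
    o=T[:3,3]; return o+v*((z-o[2])/v[:,2:])
def proj(d,P):
    P=np.atleast_2d(np.array(P,float)); T=d["world_from_camera"]
    c=(P-T[:3,3])@T[:3,:3]; q=c@d["K"].T; return q[:,:2]/q[:,2:]
def quad(d,mask,z):
    c=max(cv2.findContours(mask.astype(np.uint8),cv2.RETR_EXTERNAL,cv2.CHAIN_APPROX_NONE)[0],key=cv2.contourArea)
    w=ray(d,c[:,0,:],z)[:,:2].astype(np.float32)*1000
    return cv2.minAreaRect(w)
def crop(d,x0,y0,x1,y1,f,name):
    cv2.imwrite(name,cv2.resize(d["color"][y0:y1,x0:x1],None,fx=f,fy=f,interpolation=cv2.INTER_CUBIC))
E
python3 - <<'E'
from h import *
d=ctrl.get_image("top"); im=d["color"].astype(int); s=ctrl.get_image("side")
crop(d,180,170,290,270,6,"pics/mat.png"); crop(s,160,140,270,235,6,"pics/mats.png")
m=np.zeros(im.shape[:2],bool); m[210:270,355:412]=im[210:270,355:412].min(2)>190
print("plate",quad(d,m,.048))
m[:]=0;m[190:305,85:165]=im[190:305,85:165].min(2)>150
print("tray",quad(d,m,.014),im[250,125],im[250,200],im[250,385])
m[:]=0;m[170:270,180:285]=im[170:270,180:285].max(2)<45
print("mat",quad(d,m,.004))
m[:]=0;m[195:220,215:252]=((im[...,1]-im[...,2]>25))[195:220,215:252]
print("board",quad(d,m,.008))
E
```

```text
plate ((510.92315673828125, -349.2350158691406), (102.99400329589844, 73.16140747070312), 16.547813415527344)
tray ((501.93157958984375, 337.3771057128906), (252.72299194335938, 151.19598388671875), 14.130305290222168) [217 235 230] [129 157 167] [239 235 230]
mat ((577.437744140625, 48.59840393066406), (216.122802734375, 197.08578491210938), 73.02936553955078)
board ((611.7725219726562, 48.61445999145508), (71.82672119140625, 42.5064582824707), 75.02352905273438)
```

View pics/mat.png

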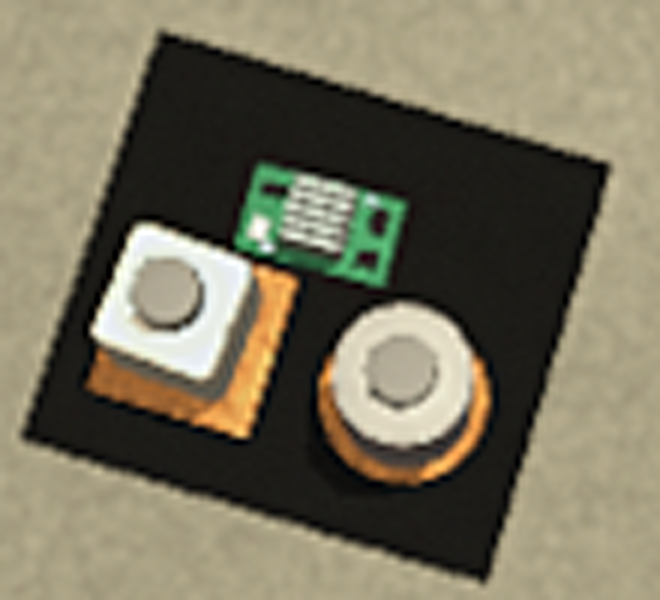

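View pics/mats.png

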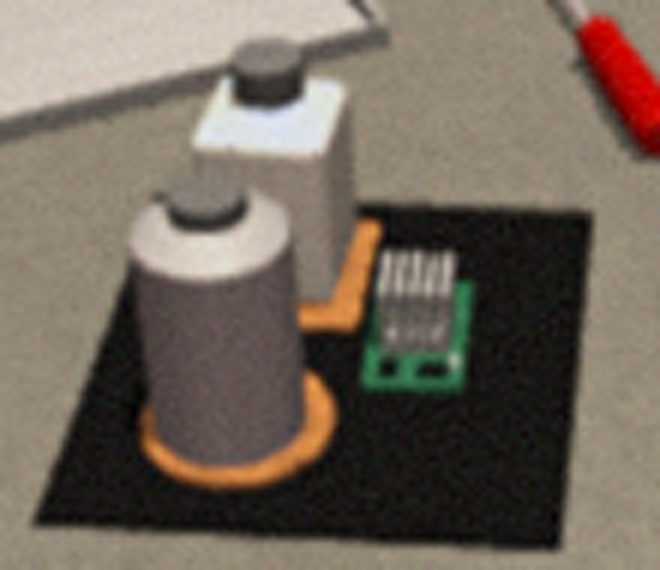

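The crops show the bottle cap at (166,292), the can cap at (402,371), and the square pad's corners at (85,390), (250,440) and (300,270). Both containers stand on their pads and the board lies clear behind them. I'll compute the poses and check them with an overlay on both views.

Run:
```python
from h import *
from scipy.optimize import least_squares
d=ctrl.get_image("top"); s=ctrl.get_image("side")
T=lambda p:np.array(p)/6+[180,170]-.42
S=lambda p:np.array(p)/6+[160,140]-.42
def tri(pt,ps,z):
    a=ray(d,T(pt),z)[0]; b=ray(s,S(ps),z)[0]; print(a,b); return a
print("cap b");b=tri([166,292],[268,56],.113)
print("cap c");c=tri([402,371],[207,185],.118)
cm=ray(d,T([[160,32],[610,165],[487,580],[25,437]]),.004); print("mat",cm.mean(0),np.degrees(np.arctan2(*(cm[0]-cm[1])[1::-1])))
q=ray(d,T([[85,390],[250,440],[300,270]]),.008); print("sq",(q[0]+q[2])/2,np.degrees(np.arctan2(*(q[0]-q[1])[1::-1])),np.linalg.norm(q[0]-q[1]),np.linalg.norm(q[2]-q[1]))
# round pad circle fit, orange boundary against black from top view
hsv=cv2.cvtColor(d["color"],cv2.COLOR_BGR2HSV); m=cv2.inRange(hsv,(5,120,90),(20,255,255)); 
k=m.copy();k[:,:232]=0;k[:,265:]=0;k[:210]=0;k[255:]=0
p=cv2.findContours(k,cv2.RETR_EXTERNAL,cv2.CHAIN_APPROX_NONE)[0]; p=np.vstack([x[:,0] for x in p]); w=ray(d,p,.008)[:,:2]
w=w[np.linalg.norm(w-c[:2],axis=1)>.033]
r=least_squares(lambda v:np.linalg.norm(w-v,axis=1)-.0375,c[:2],loss="soft_l1",f_scale=.001); print("round",r.x,np.abs(r.fun).mean())
def rect(x,y,z,a,l,w):
    a=np.radians(a);e=np.array([np.cos(a),np.sin(a)]);f=np.array([-e[1],e[0]])
    return np.array([np.r_[np.array([x,y])+i*l/2*e+j*w/2*f,z] for i,j in((1,1),(1,-1),(-1,-1),(-1,1))])
t=np.linspace(0,2*np.pi,40)
circ=lambda x,y,z,r:np.c_[x+r*np.cos(t),y+r*np.sin(t),t*0+z]
ang=74
sh=[rect(*b[:2],.088,ang,.056,.056),rect(*b[:2],.008,ang,.056,.056),circ(*b[:2],.113,.015),circ(*c[:2],.1,.03),circ(*c[:2],.118,.015),circ(*c[:2],.008,.03),
 circ(*r.x,.008,.038),rect(*((q[0]+q[2])/2)[:2],.008,ang,.076,.076),rect(.6118,.0486,.008,ang,.07,.04),rect(.6118,.0486,.038,ang,.028,.028)]
o=[]
for g,(x0,y0) in((d,(180,170)),(s,(160,140))):
    im=cv2.resize(g["color"][y0:y0+105,x0:x0+110],None,fx=6,fy=6,interpolation=cv2.INTER_CUBIC)
    for i,P in enumerate(sh): cv2.polylines(im,[np.int32((proj(g,P)-[x0,y0]+.42)*6)],True,[(0,0,255),(255,0,255),(255,255,0)][i%3],1)
    o.append(im[:,:])
cv2.imwrite("pics/ov.png",cv2.resize(np.hstack(o),(800,382),interpolation=cv2.INTER_AREA))
```

```text
cap b
[0.5624 0.1075 0.113 ] [0.5622 0.1097 0.113 ]
cap c
[0.5287 0.0091 0.118 ] [0.5286 0.0148 0.118 ]
mat [0.5777 0.0484 0.004 ] 73.15317703649495
sq [0.5633 0.1056 0.008 ] 73.24234690409023 0.07791187307639265 0.08020576329023428
round [0.5326 0.01  ] 0.0010756566146135958
```

View pics/ov.png

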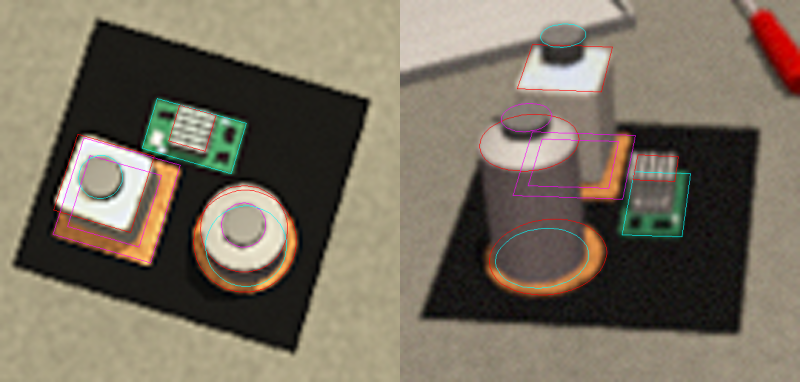

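The overlay agrees with the image to about 2 mm. The bottle is at about (0.563, 0.107) and the can at about (0.530, 0.010), and the row runs at 73.2°. I'll write a planner for the moves and go for the bottle first.

```bash
cat >> h.py <<'E'
def plan(*tg):
    "targets (x,y,z,closing angle deg); prints turn about tool z, then shift in tool axes after turning, units of 25 mm"
    s=ctrl.sense(); p=s["eef_pos"]; r=R.from_rotvec(s["ee_rot"])
    print("t",round(s["t"],2),"p",p,"f",s["force"],"w",s["grip_width"]*85.4,"gf",s["grasp_force"],"j",s["joint_pos"])
    for x,y,z,a in tg:
        Y=r.as_matrix()[:,1]; c=np.degrees(np.arctan2(Y[1],Y[0])); k=(a-c+90)%180-90
        a=np.radians(c+k); M=np.array([[-np.sin(a),np.cos(a),0],[np.cos(a),np.sin(a),0],[0,0,-1]]).T
        D=r.inv()*R.from_matrix(M); n=M.T@(np.array([x,y,z])-p)/.025
        print("turn",D.as_rotvec(degrees=True).round(2),"shift",n.round(2),"rows",np.ceil(max(abs(n).max(),np.linalg.norm(n[:])/1.66)))
        p=np.array([x,y,z]); r=R.from_matrix(M)
E
python3 -c "
from h import *
plan((.5628,.1068,.2,73.2),(.5628,.1068,.05,73.2))"
```

```text
t 0.3 p [0.2666 0.5651 0.2309] f [ 1.0173 -0.6554  0.2326] w 85.38186642181306 gf 0.0 j [ 1.3886  0.385   0.0075 -0.0001 -1.194  -0.2586]
turn [ 0.04 -0.   -8.46] shift [16.64 14.12  1.24] rows 17.0
turn [0. 0. 0.] shift [0. 0. 6.] rows 7.0
```

Call:
carry_out(series=[[[0.5,0.4,0,0,0,-4.2,72],[1,0.85,0,0,0,-4.26,72],[1,0.85,0.1,0,0,0,72],[1,0.85,0.1,0,0,0,72],[1,0.85,0.1,0,0,0,72],[1,0.85,0.1,0,0,0,72],[1,0.85,0.1,0,0,0,72],[1,0.85,0.1,0,0,0,72]]], squeeze=30)

```text
t: 0.97
eef_pos: [0.3967, 0.3552, 0.2164]
ee_rot: [-3.108, 0.458, -0.0]
force: [-1.1, 1.0, -0.3]
grip_width: 0.843
grasp_force: 0.0
```

Call:
carry_out(series=[[[1,0.85,0.1,0,0,0,72],[1,0.85,0.1,0,0,0,72],[1,0.85,0.1,0,0,0,72],[1,0.85,0.1,0,0,0,72],[1,0.85,0.1,0,0,0,72],[1,0.85,0.1,0,0,0,72],[0.6,0.5,0.1,0,0,0,72],[0.3,0.25,0,0,0,0,72]]])

```text
t: 1.63
eef_pos: [0.5197, 0.1645, 0.1982]
ee_rot: [3.106, -0.463, -0.001]
force: [-0.6, -0.1, 0.0]
grip_width: 0.847
grasp_force: 0.0
```

```bash
python3 -c "
from h import *
plan((.5628,.1068,.2,73.2),(.5628,.1068,.05,73.2))"
```

```text
t 1.63 p [0.5197 0.1645 0.1982] f [-0.6362 -0.0719  0.0471] w 72.34814951943613 gf 0.0 j [ 0.6041  0.2772 -0.2386 -0.     -1.0563  0.6707]
turn [ 0.06  0.05 -0.16] shift [ 2.32  1.71 -0.07] rows 3.0
turn [0. 0. 0.] shift [0. 0. 6.] rows 7.0
```

Call:
carry_out(series=[[[0.9,0.7,0,0,0,-0.15,72],[0.8,0.6,0,0,0,0,72],[0.5,0.35,0,0,0,0,72],[0.1,0.05,0.3,0,0,0,72],[0,0,0.6,0,0,0,72],[0,0,0.6,0,0,0,72],[0,0,0.3,0,0,0,72],[0,0,0,0,0,0,72]]])

```text
t: 2.3
eef_pos: [0.5602, 0.1097, 0.1516]
ee_rot: [3.106, -0.454, -0.006]
force: [-0.9, -0.7, 0.5]
grip_width: 0.84
grasp_force: 0.0
```

```bash
python3 -c "
from h import *
d=ctrl.get_image('top'); crop(d,180,150,300,270,5,'pics/a1.png')
plan((.5628,.1068,.15,73.2),(.5628,.1068,.05,73.2))"
```

```text
t 2.35 p [0.5611 0.11   0.153 ] f [0.3245 0.6653 1.3447] w 72.1846364688873 gf 0.0 j [ 0.4767  0.3643 -0.2345 -0.     -0.9742  0.8045]
turn [0.09 0.09 0.21] shift [0.1  0.1  0.12] rows 1.0
turn [0. 0. 0.] shift [0. 0. 4.] rows 4.0
```

Call:
carry_out(series=[[[0.08,0.1,0.2,0,0,0,72],[0,0,0.6,0,0,0,72],[0,0,0.8,0,0,0,72],[0,0,0.8,0,0,0,72],[0,0,0.8,0,0,0,72],[0,0,0.6,0,0,0,72],[0,0,0.3,0,0,0,72],[0,0,0,0,0,0,72]]])

```text
t: 3.02
eef_pos: [0.5624, 0.1064, 0.0501]
ee_rot: [3.107, -0.454, -0.003]
force: [-0.8, -1.3, -0.4]
grip_width: 0.842
grasp_force: 0.0
```

```bash
python3 -c "
from h import *
d=ctrl.get_image('side'); crop(d,140,90,270,230,4,'pics/a2.png')
plan((.5628,.1068,.05,73.2))"
```

```text
t 3.07 p [0.5633 0.1067 0.0513] f [ 0.1391  0.4948 -0.0353] w 71.9361353677344 gf 0.0 j [ 0.4698  0.4884 -0.3389  0.0004 -0.7438  0.8106]
turn [0.02 0.   0.18] shift [-0.02  0.    0.05] rows 1.0
```

View pics/a2.png

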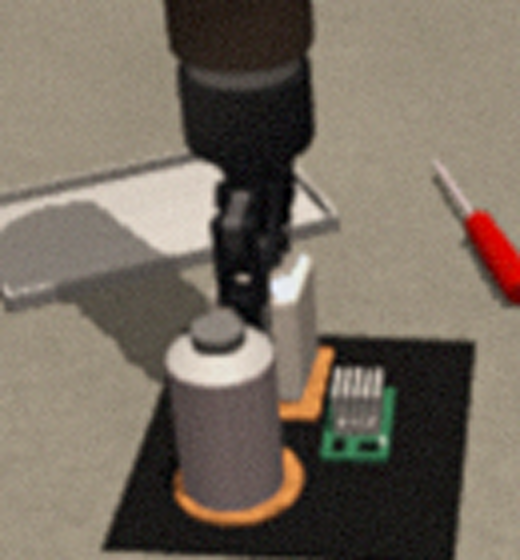

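The gripper straddles the bottle, with the near finger at about (240,270), and it clears the can. Closing now.

Call:
carry_out(series=[[[0,0,0,0,0,0,40],[0,0,0,0,0,0,40],[0,0,0,0,0,0,40],[0,0,0,0,0,0,40],[0,0,0,0,0,0,40],[0,0,0,0,0,0,40]]], squeeze=35)

```text
t: 3.57
eef_pos: [0.5643, 0.1072, 0.0529]
ee_rot: [-3.107, 0.454, -0.005]
force: [-1.3, 1.4, 5.4]
grip_width: 0.662
grasp_force: 37.3
```

```bash
python3 -c "
from h import *
plan((.5628,.1068,.1,73.2),(.56,.352,.1,73.2),(.56,.352,.05,73.2))"
```

```text
t 3.57 p [0.5643 0.1072 0.0529] f [-1.2894  1.3542  5.4429] w 56.5354497500904 gf 37.34992396552116 j [ 0.4699  0.4863 -0.3376  0.0007 -0.7435  0.8105]
turn [-0.11 -0.16  0.19] shift [-0.05  0.03 -1.89] rows 2.0
turn [0. 0. 0.] shift [-2.94 -9.36  0.  ] rows 10.0
turn [0. 0. 0.] shift [0. 0. 2.] rows 2.0
```

Call:
carry_out(series=[[[0,0,-0.3,0,0,0,40],[0,0,-0.7,0,0,0,40],[0,0,-0.7,0,0,0,40],[0,-0.2,-0.2,0,0,0,40],[-0.2,-0.6,0,0,0,0,40],[-0.3,-0.9,0,0,0,0,40],[-0.3,-0.9,0,0,0,0,40],[-0.3,-0.9,0,0,0,0,40]]])

```text
t: 4.23
eef_pos: [0.561, 0.1989, 0.098]
ee_rot: [3.107, -0.456, -0.003]
force: [1.2, 0.7, -1.4]
grip_width: 0.658
grasp_force: 37.0
```

Call:
carry_out(series=[[[-0.3,-0.9,0,0,0,0,40],[-0.3,-0.9,0,0,0,0,40],[-0.3,-0.9,0,0,0,0,40],[-0.3,-0.9,0,0,0,0,40],[-0.3,-0.9,0,0,0,0,40],[-0.2,-0.7,0,0,0,0,40],[-0.1,-0.4,0,0,0,0,40],[0,0,0,0,0,0,40]]])

```text
t: 4.9
eef_pos: [0.5582, 0.3472, 0.0977]
ee_rot: [3.108, -0.452, -0.001]
force: [-0.3, 0.1, -2.2]
grip_width: 0.66
grasp_force: 36.9
```

```bash
python3 -c "
from h import *
plan((.56,.352,.1,73.2),(.56,.352,.049,73.2))
d=ctrl.get_image('side'); cv2.imwrite('pics/a3.png',d['color'])"
```

```text
t 4.9 p [0.5582 0.3472 0.0977] f [-0.3487  0.1359 -2.2294] w 56.32667356400696 gf 36.938643269240856 j [ 0.8018  0.5509 -0.0731 -0.0004 -0.9476  0.4807]
turn [0.04 0.04 0.27] shift [ 0.01 -0.2  -0.09] rows 1.0
turn [0. 0. 0.] shift [0.   0.   2.04] rows 3.0
```

View pics/a3.png

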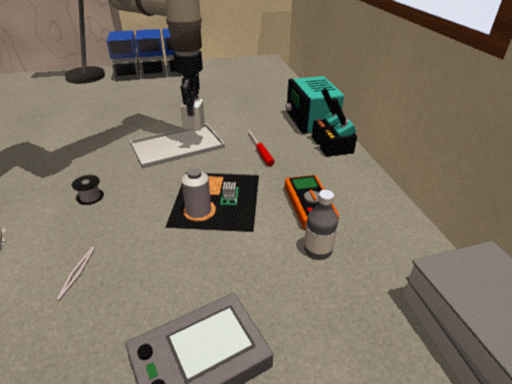

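The bottle is held upright at (192,115), over the tray's far end. Lowering it now.

Call:
carry_out(series=[[[0,-0.2,0.3,0,0,0,40],[0,0,0.5,0,0,0,40],[0,0,0.5,0,0,0,40],[0,0,0.3,0,0,0,40],[0,0,0.1,0,0,0,40],[0,0,0.1,0,0,0,40],[0,0,0,0,0,0,40]]])

```text
t: 5.53
eef_pos: [0.5602, 0.3497, 0.0534]
ee_rot: [3.108, -0.455, -0.001]
force: [-0.2, -0.4, -1.3]
grip_width: 0.663
grasp_force: 36.9
```

Call:
carry_out(series=[[[0,0,0.05,0,0,0,40],[0,0,0.05,0,0,0,40],[0,0,0,0,0,0,40]]])

```text
t: 5.78
eef_pos: [0.5603, 0.3502, 0.0516]
ee_rot: [-3.108, 0.455, -0.0]
force: [1.0, -0.8, -1.3]
grip_width: 0.665
grasp_force: 36.9
```

Call:
carry_out(series=[[[0,0,0.05,0,0,0,40],[0,0,0.04,0,0,0,40],[0,0,0,0,0,0,40]]])

```text
t: 6.03
eef_pos: [0.5601, 0.3501, 0.0489]
ee_rot: [3.108, -0.455, -0.0]
force: [-0.5, 0.3, -1.6]
grip_width: 0.662
grasp_force: 36.9
```

Call:
carry_out(series=[[[0,0,0.04,0,0,0,40],[0,0,0.04,0,0,0,40],[0,0,0,0,0,0,40]]])

```text
t: 6.28
eef_pos: [0.5603, 0.3503, 0.048]
ee_rot: [-3.108, 0.454, -0.001]
force: [-2.4, -0.5, 3.2]
grip_width: 0.658
grasp_force: 37.5
```

Contact with the tray floor. I'll release and retreat towards the can.

Call:
carry_out(series=[[[0,0,0,0,0,0,72],[0,0,0,0,0,0,72],[0,0,0,0,0,0,72],[0,0,-0.3,0,0,0,72],[0,0,-0.8,0,0,0,72],[0,0,-1,0,0,0,72],[0,0,-1,0,0,0,72],[0,0,-0.9,0,0,0,72]]])

```text
t: 6.95
eef_pos: [0.5605, 0.3502, 0.1492]
ee_rot: [-3.108, 0.454, -0.002]
force: [0.1, 1.4, -0.2]
grip_width: 0.845
grasp_force: 0.0
```

```bash
python3 -c "
from h import *
d=ctrl.get_image('top'); cv2.imwrite('pics/a4.png',cv2.resize(d['color'][140:340,60:310],None,fx=3,fy=3,interpolation=cv2.INTER_CUBIC))
plan((.530,.0095,.15,73.2),(.53,.0095,.056,73.2))"
```

```text
t 7.0 p [0.563  0.3518 0.1549] f [1.7927 0.6274 3.7936] w 72.04376039909289 gf 0.0 j [ 0.8028  0.5013 -0.0031  0.0028 -1.0556  0.4774]
turn [-0.48 -0.41  0.23] shift [ 2.7  13.49  0.19] rows 14.0
turn [0. 0. 0.] shift [0.   0.   3.76] rows 4.0
```

View pics/a4.png

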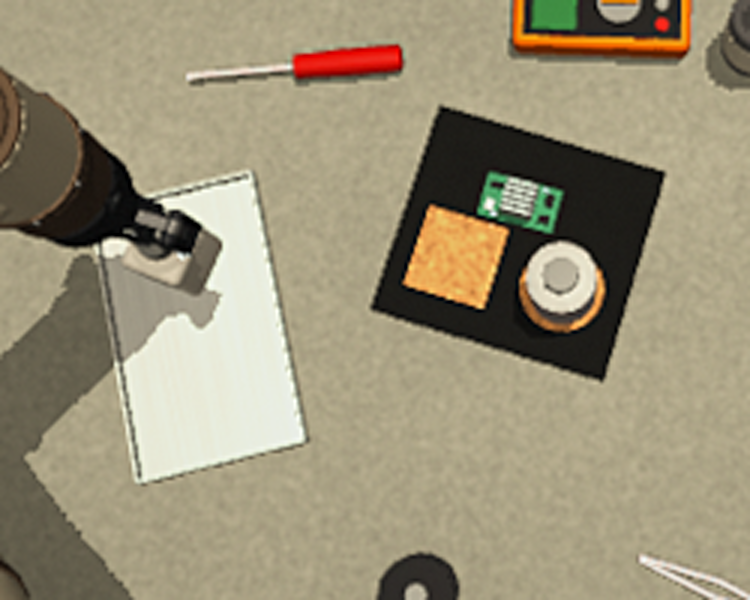

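The bottle stands upright in the tray, at about (190,260). The board, can and square pad are unchanged. On to the can.

Call:
carry_out(series=[[[0.1,0.5,0,0,0,0,72],[0.2,1,0,0,0,0,72],[0.2,1,0,0,0,0,72],[0.2,1,0,0,0,0,72],[0.2,1,0,0,0,0,72],[0.2,1,0,0,0,0,72],[0.2,1,0,0,0,0,72],[0.2,1,0,0,0,0,72]]])

```text
t: 7.67
eef_pos: [0.5414, 0.1577, 0.1465]
ee_rot: [3.108, -0.455, -0.002]
force: [0.1, -0.2, 0.4]
grip_width: 0.844
grasp_force: 0.0
```

Call:
carry_out(series=[[[0.2,1,0,0,0,0,72],[0.2,1,0,0,0,0,72],[0.2,1,0,0,0,0,72],[0.2,1,0,0,0,0,72],[0.2,0.9,0,0,0,0,72],[0.2,0.6,0,0,0,0,72],[0.1,0.3,0,0,0,0,72],[0,0,0,0,0,0,72]]])

```text
t: 8.33
eef_pos: [0.5314, 0.0099, 0.1468]
ee_rot: [3.108, -0.459, -0.001]
force: [-0.4, -0.4, 0.8]
grip_width: 0.847
grasp_force: 0.0
```

```bash
python3 -c "
from h import *
plan((.530,.0095,.15,73.2),(.53,.0095,.056,73.2))"
```

```text
t 8.33 p [0.5314 0.0099 0.1468] f [-0.3789 -0.3586  0.7651] w 72.31202597854391 gf 0.0 j [ 0.3239  0.3073 -0.3406 -0.0001 -0.9239  0.9539]
turn [0.03 0.05 0.01] shift [-0.05  0.03 -0.13] rows 1.0
turn [0. 0. 0.] shift [0.   0.   3.76] rows 4.0
```

Call:
carry_out(series=[[[0,0,0.3,0,0,0,72],[0,0,0.7,0,0,0,72],[0,0,0.8,0,0,0,72],[0,0,0.8,0,0,0,72],[0,0,0.6,0,0,0,72],[0,0,0.4,0,0,0,72],[0,0,0,0,0,0,72]]])

```text
t: 8.92
eef_pos: [0.5304, 0.012, 0.0544]
ee_rot: [3.107, -0.453, -0.008]
force: [0.2, 0.5, -0.6]
grip_width: 0.847
grasp_force: 0.0
```

Call:
carry_out(series=[[[0,0,0,0,0,0,40],[0,0,0,0,0,0,40],[0,0,0,0,0,0,40],[0,0,0,0,0,0,40],[0,0,0,0,0,0,40],[0,0,0,0,0,0,40]]], squeeze=40)

```text
t: 9.42
eef_pos: [0.532, 0.0116, 0.0572]
ee_rot: [-3.108, 0.455, -0.0]
force: [0.3, 0.6, -3.6]
grip_width: 0.697
grasp_force: 43.6
```

```bash
python3 -c "
from h import *
plan((.530,.0095,.106,73.2),(.444,.322,.106,73.2),(.444,.322,.056,73.2))"
```

```text
t 9.42 p [0.532  0.0116 0.0572] f [ 0.2643  0.5805 -3.6419] w 59.49800029055564 gf 43.64026129245758 j [ 0.3267  0.4252 -0.437  -0.0003 -0.7082  0.9536]
turn [-0.02 -0.01  0.14] shift [-0.05  0.1  -1.95] rows 2.0
turn [0. 0. 0.] shift [ -6.91 -10.97   0.  ] rows 11.0
turn [0. 0. 0.] shift [0. 0. 2.] rows 2.0
```

Call:
carry_out(series=[[[0,0,-0.3,0,0,0,40],[0,0,-0.7,0,0,0,40],[0,0,-0.7,0,0,0,40],[-0.1,-0.2,-0.3,0,0,0,40],[-0.4,-0.6,0,0,0,0,40],[-0.6,-0.9,0,0,0,0,40],[-0.6,-0.9,0,0,0,0,40],[-0.6,-0.9,0,0,0,0,40]]])

```text
t: 10.08
eef_pos: [0.5013, 0.1129, 0.1073]
ee_rot: [-3.108, 0.456, -0.0]
force: [0.8, 0.7, -3.7]
grip_width: 0.696
grasp_force: 44.3
```

Call:
carry_out(series=[[[-0.6,-0.9,0,0,0,0,40],[-0.6,-0.9,0,0,0,0,40],[-0.6,-0.9,0,0,0,0,40],[-0.6,-0.9,0,0,0,0,40],[-0.6,-0.9,0,0,0,0,40],[-0.6,-0.9,0,0,0,0,40],[-0.6,-0.9,0,0,0,0,40],[-0.3,-0.7,0,0,0,0,40]]])

```text
t: 10.75
eef_pos: [0.4429, 0.3138, 0.1072]
ee_rot: [-3.108, 0.452, 0.0]
force: [1.3, -0.9, -3.3]
grip_width: 0.694
grasp_force: 44.3
```

Call:
carry_out(series=[[[-0.1,-0.4,0,0,0,0,40],[0,0,0,0,0,0,40],[0,0,0,0,0,0,40]]])

```text
t: 11.0
eef_pos: [0.4444, 0.3219, 0.1068]
ee_rot: [3.108, -0.454, -0.001]
force: [0.6, -0.1, -3.8]
grip_width: 0.689
grasp_force: 44.4
```

```bash
python3 -c "
from h import *
plan((.444,.322,.055,73.2))"
```

```text
t 11.0 p [0.4444 0.3219 0.1068] f [ 0.6342 -0.0558 -3.83  ] w 58.87771724537603 gf 44.36992943286896 j [ 0.9223  0.3813 -0.3458 -0.0003 -0.8447  0.3586]
turn [0.05 0.03 0.18] shift [-0.02  0.    2.07] rows 3.0
```

Call:
carry_out(series=[[[0,0,0.3,0,0,0,40],[0,0,0.6,0,0,0,40],[0,0,0.6,0,0,0,40],[0,0,0.4,0,0,0,40],[0,0,0.1,0,0,0,40],[0,0,0.06,0,0,0,40],[0,0,0.05,0,0,0,40],[0,0,0,0,0,0,40]]])

```text
t: 11.67
eef_pos: [0.4452, 0.3221, 0.0548]
ee_rot: [-3.108, 0.455, -0.001]
force: [-0.6, -0.7, -3.2]
grip_width: 0.69
grasp_force: 44.3
```

Call:
carry_out(series=[[[0,0,0.03,0,0,0,40],[0,0,0.03,0,0,0,40],[0,0,0,0,0,0,40]]])

```text
t: 11.92
eef_pos: [0.4449, 0.3222, 0.0531]
ee_rot: [-3.108, 0.455, -0.0]
force: [-0.4, 0.5, -4.2]
grip_width: 0.697
grasp_force: 44.3
```

Call:
carry_out(series=[[[0,0,0.03,0,0,0,40],[0,0,0.03,0,0,0,40],[0,0,0,0,0,0,40]]])

```text
t: 12.17
eef_pos: [0.445, 0.3222, 0.0521]
ee_rot: [-3.108, 0.454, -0.001]
force: [-1.9, -0.2, 3.2]
grip_width: 0.688
grasp_force: 44.8
```

Contact. Releasing and lifting, then measuring the empty pads and the board.

Call:
carry_out(series=[[[0,0,0,0,0,0,74],[0,0,0,0,0,0,74],[0,0,0,0,0,0,74],[0,0,-0.3,0,0,0,74],[0,0,-0.8,0,0,0,74],[0,0,-1,0,0,0,74],[0,0,-1,0,0,0,74],[0,0,-0.9,0,0,0,74]]])

```text
t: 12.83
eef_pos: [0.4451, 0.3222, 0.1534]
ee_rot: [-3.108, 0.454, -0.002]
force: [1.2, -0.2, 0.4]
grip_width: 0.861
grasp_force: 0.0
```

```bash
cat > pads.py <<'E'
from h import *
from scipy.optimize import least_squares
d=ctrl.get_image("top"); s=ctrl.get_image("side")
cv2.imwrite("pics/empty_top.png",d["color"]); cv2.imwrite("pics/empty_side.png",s["color"])
for n,g,(a,b,c,e) in (("top",d,(170,270,180,285)),("side",s,(165,240,165,265))):
    hsv=cv2.cvtColor(g["color"],cv2.COLOR_BGR2HSV); m=np.zeros(hsv.shape[:2],np.uint8)
    m[a:b,c:e]=cv2.inRange(hsv,(5,110,80),(20,255,255))[a:b,c:e]
    for k in sorted(cv2.findContours(m,cv2.RETR_EXTERNAL,cv2.CHAIN_APPROX_NONE)[0],key=cv2.contourArea)[-2:]:
        w=(ray(g,k[:,0],.008)[:,:2]*1000).astype(np.float32); print(n,cv2.contourArea(k),cv2.minAreaRect(w),cv2.minEnclosingCircle(w))
    m[:]=0;i=g["color"].astype(int); m[a:b,c:e]=((i[...,1]-i[...,2])>25)[a:b,c:e]
    print(n,"board",quad(g,m,.008))
plan((.6118,.0486,.15,74),(.6118,.0486,.05,74),(.6118,.0486,.015,74))
crop(d,180,170,290,270,6,"pics/mat2.png")
E
python3 pads.py
```

```text
top 614.5 ((533.0285034179688, 10.55694580078125), (74.7928695678711, 76.38124084472656), 44.9904670715332) ((532.7879638671875, 10.28102970123291), 38.93305969238281)
top 771.5 ((561.8338623046875, 105.71381378173828), (78.1697998046875, 78.40253448486328), 73.260009765625) ((561.9095458984375, 105.94905090332031), 53.02719497680664)
top board ((611.8593139648438, 48.938819885253906), (72.49824523925781, 42.5064582824707), 75.02352905273438)
side 538.5 ((559.75390625, 108.04290771484375), (83.60714721679688, 78.97367858886719), 73.34419250488281) ((559.4143676757812, 108.7440414428711), 54.32868194580078)
side 545.0 ((530.1862182617188, 12.695196151733398), (80.9510269165039, 75.85935974121094), 85.60789489746094) ((529.0421752929688, 12.53121280670166), 41.061214447021484)
side board ((609.0503540039062, 48.717369079589844), (73.10697174072266, 41.67134475708008), 74.93720245361328)
t 12.93 p [0.4469 0.3241 0.1563] f [-0.1063  0.0868 -0.7476] w 73.93363713473961 gf 0.0 j [ 0.9219  0.3241 -0.2877  0.0017 -0.949   0.3584]
turn [-0.5  -0.28 -0.59] shift [9.38 8.78 0.25] rows 10.0
turn [0. 0. 0.] shift [0. 0. 4.] rows 4.0
turn [0. 0. 0.] shift [0.  0.  1.4] rows 2.0
```

View pics/mat2.png

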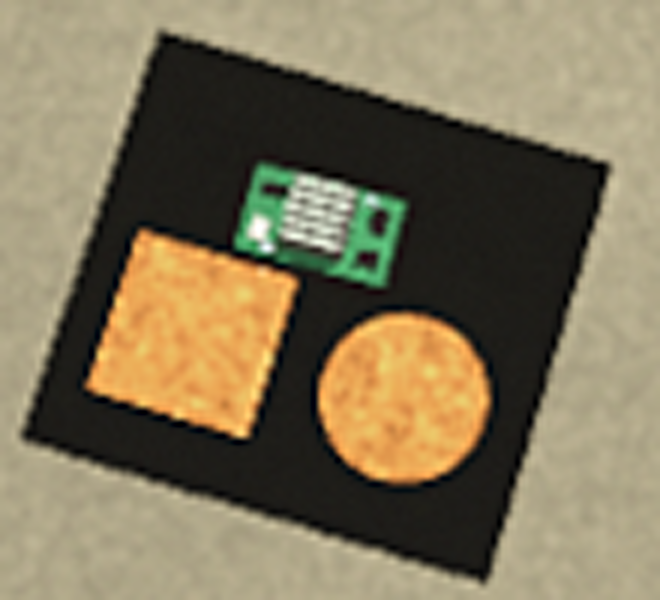

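The view shows empty pads with the square centred at about (193,333) and the round at (405,398), and the board undisturbed at (320,225). Moving to the board.

Call:
carry_out(series=[[[0.4,0.4,0,0,0,-1.6,60],[0.95,0.9,0,0,0,0,60],[0.95,0.9,0,0,0,0,60],[0.95,0.9,0,0,0,0,60],[0.95,0.9,0,0,0,0,60],[0.95,0.9,0,0,0,0,60],[0.95,0.9,0,0,0,0,60],[0.95,0.9,0,0,0,0,60]]])

```text
t: 13.6
eef_pos: [0.5715, 0.1127, 0.151]
ee_rot: [3.114, -0.411, -0.001]
force: [0.5, 1.0, 0.3]
grip_width: 0.7
grasp_force: 0.0
```

Call:
carry_out(series=[[[0.95,0.9,0.4,0,0,0,60],[0.8,0.8,0.7,0,0,0,60],[0.4,0.3,0.8,0,0,0,60],[0,0,0.8,0,0,0,60],[0,0,0.3,0,0,0,60],[0,0,0,0,0,0,60],[0,0,0,0,0,0,60]]])

```text
t: 14.18
eef_pos: [0.6101, 0.0524, 0.0764]
ee_rot: [3.114, -0.41, -0.001]
force: [0.4, 0.2, 0.7]
grip_width: 0.703
grasp_force: 0.0
```

```bash
python3 -c "
from h import *
plan((.6110,.0489,.06,75),(.6110,.0489,.015,75))
s=ctrl.get_image('side'); d=ctrl.get_image('top')
for g,b in((s,(290,384,130,270)),(d,(210,270,355,412))):
    m=np.zeros(g['color'].shape[:2],bool); i=g['color'].min(2); m[b[0]:b[1],b[2]:b[3]]=(i>175)[b[0]:b[1],b[2]:b[3]]; print('plate',quad(g,m,.048))
cv2.imwrite('pics/a5.png',np.hstack([cv2.resize(d['color'][165:265,185:285],(400,400)),cv2.resize(s['color'][100:240,150:290],(400,400))]))"
```

```text
t 14.18 p [0.6101 0.0524 0.0764] f [0.4195 0.2128 0.712 ] w 60.078247583946585 gf 0.0 j [ 0.3498  0.5094 -0.2156  0.0005 -0.8463  0.959 ]
turn [0.04 0.01 0.01] shift [0.07 0.12 0.66] rows 1.0
turn [0. 0. 0.] shift [0.  0.  1.8] rows 2.0
plate ((509.5187683105469, -348.4830017089844), (103.24462127685547, 73.59941864013672), 16.8536319732666)
plate ((511.3143615722656, -349.4904479980469), (103.83139038085938, 74.39763641357422), 16.66146469116211)
```

View pics/a5.png

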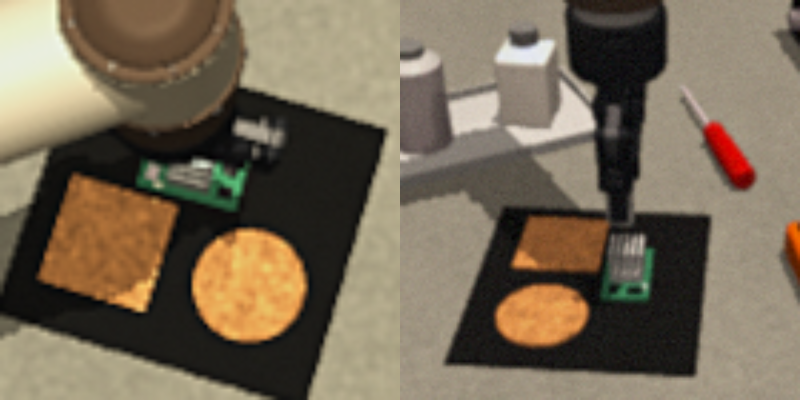

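The gripper is above the heatsink and aligned with it. Both containers stand upright in the tray. Descending and gripping.

Call:
carry_out(series=[[[0.07,0.1,0.3,0,0,0,60],[0,0,0.6,0,0,0,60],[0,0,0.6,0,0,0,60],[0,0,0.5,0,0,0,60],[0,0,0.3,0,0,0,60],[0,0,0.1,0,0,0,60],[0,0,0,0,0,0,60]]])

```text
t: 14.87
eef_pos: [0.6111, 0.0493, 0.0161]
ee_rot: [3.114, -0.411, -0.001]
force: [-0.5, -0.9, 0.8]
grip_width: 0.706
grasp_force: 0.0
```

```bash
python3 -c "
from h import *
plan((.6110,.0489,.015,75))"
```

```text
t 14.87 p [0.6111 0.0493 0.0161] f [-0.4766 -0.8983  0.7677] w 60.32416153114578 gf 0.0 j [ 0.3442  0.5883 -0.2612  0.0001 -0.7217  0.9643]
turn [ 0.02  0.02 -0.02] shift [-0.    0.02  0.04] rows 1.0
```

Call:
carry_out(series=[[[0,0,0,0,0,0,45],[0,0,0,0,0,0,38],[0,0,0,0,0,0,32],[0,0,0,0,0,0,20],[0,0,0,0,0,0,15],[0,0,0,0,0,0,15],[0,0,0,0,0,0,15],[0,0,0,0,0,0,15]]], squeeze=30)

```text
t: 15.53
eef_pos: [0.6118, 0.0494, 0.0173]
ee_rot: [-3.114, 0.411, -0.003]
force: [-0.8, -0.1, 5.5]
grip_width: 0.32
grasp_force: 31.0
```

```bash
python3 -c "
from h import *
plan((.6110,.0489,.141,75),(.5104,-.349,.14,16.7))"
```

```text
t 15.53 p [0.6118 0.0494 0.0173] f [-0.8184 -0.1096  5.4525] w 27.36886876726902 gf 31.045430302619934 j [ 0.3441  0.5868 -0.2603  0.0005 -0.722   0.9642]
turn [-0.04 -0.09 -0.02] shift [-0.03  0.03 -4.95] rows 5.0
turn [ 0.   0.  58.3] shift [14.09  8.43  0.04] rows 15.0
```

Call:
carry_out(series=[[[0,0,-0.2,0,0,0,15],[0,0,-0.5,0,0,0,15],[0,0,-0.7,0,0,3.3,15],[0,0,-0.8,0,0,6.5,15],[0,0,-0.8,0,0,6.5,15],[0,0,-0.7,0,0,6.5,15],[0,0,-0.4,0,0,6.5,15],[0,0,0,0,0,6.5,15]]])

```text
t: 16.2
eef_pos: [0.6122, 0.0494, 0.1214]
ee_rot: [-2.831, 1.355, -0.005]
force: [-0.2, -0.3, -1.4]
grip_width: 0.321
grasp_force: 30.2
```

Call:
carry_out(series=[[[0,0,0,0,0,6.5,15],[0,0,0,0,0,6.5,15],[0,0,0,0,0,6.5,15],[0,0,0,0,0,3,15],[0.4,0.25,0,0,0,0,15],[0.8,0.5,0,0,0,0,15],[1,0.6,0,0,0,0,15],[1,0.6,0,0,0,0,15]]])

```text
t: 16.87
eef_pos: [0.5862, -0.0426, 0.1182]
ee_rot: [2.521, -1.873, -0.002]
force: [-0.1, -1.0, -0.5]
grip_width: 0.32
grasp_force: 30.2
```

```bash
python3 -c "
from h import *
plan((.5104,-.349,.117,16.7))"
```

```text
t 16.87 p [ 0.5862 -0.0426  0.1182] f [-0.0594 -0.9677 -0.4883] w 27.352545412097765 gf 30.22886574268341 j [ 0.2027  0.4257 -0.2357 -0.0004 -0.911   0.0906]
turn [0.09 0.03 0.09] shift [10.87  6.43  0.05] rows 11.0
```

Call:
carry_out(series=[[[1,0.6,0,0,0,0,15],[1,0.6,0,0,0,0,15],[1,0.6,0,0,0,0,15],[1,0.6,0,0,0,0,15],[1,0.6,0,0,0,0,15],[1,0.6,0,0,0,0,15],[1,0.6,0,0,0,0,15],[1,0.6,0,0,0,0,15]]])

```text
t: 17.53
eef_pos: [0.5281, -0.2691, 0.1184]
ee_rot: [2.52, -1.875, -0.002]
force: [0.6, 0.9, -0.5]
grip_width: 0.321
grasp_force: 30.2
```

Call:
carry_out(series=[[[1,0.6,0,0,0,0,15],[0.8,0.5,0,0,0,0,15],[0.4,0.25,0,0,0,0,15],[0,0,0,0,0,0,15],[0,0,0,0,0,0,15]]])

```text
t: 17.95
eef_pos: [0.5123, -0.3301, 0.1184]
ee_rot: [-2.519, 1.878, 0.002]
force: [0.0, 0.7, -0.3]
grip_width: 0.321
grasp_force: 30.2
```

```bash
python3 -c "
from h import *
d=ctrl.get_image('top');s=ctrl.get_image('side')
plan((.5104,-.349,.0635,16.7))
cv2.imwrite('pics/a6.png',np.hstack([cv2.resize(d['color'][190:310,330:450],(400,400)),cv2.resize(s['color'][224:384,120:280],(400,400))]))"
```

```text
t 18.05 p [ 0.5131 -0.329   0.1186] f [ 0.3302  0.6589 -0.3624] w 27.289841994679 gf 30.22654116153717 j [-0.3051  0.4574 -0.1801 -0.0003 -0.9339  0.597 ]
turn [0.02 0.03 0.01] shift [0.73 0.33 2.21] rows 3.0
```

View pics/a6.png

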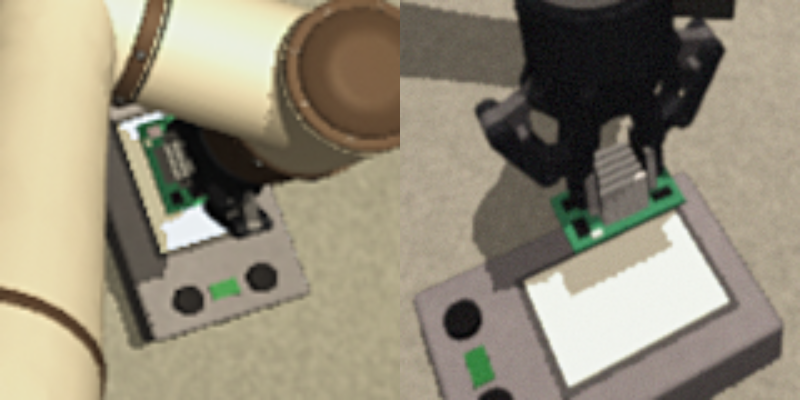

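The board is held level with its long side parallel to the plate. I'll shift it over the centre and lower it.

Call:
carry_out(series=[[[0.4,0.2,0,0,0,0,15],[0.33,0.13,0.2,0,0,0,15],[0,0,0.6,0,0,0,15],[0,0,0.6,0,0,0,15],[0,0,0.4,0,0,0,15],[0,0,0.2,0,0,0,15],[0,0,0.06,0,0,0,15],[0,0,0,0,0,0,15]]])

```text
t: 18.72
eef_pos: [0.5106, -0.3497, 0.0671]
ee_rot: [2.52, -1.876, -0.001]
force: [0.1, 0.2, 0.1]
grip_width: 0.324
grasp_force: 30.2
```

```bash
python3 -c "
from h import *
plan((.5104,-.349,.0615,16.7))"
```

```text
t 18.72 p [ 0.5106 -0.3497  0.0671] f [0.1402 0.2299 0.0915] w 27.643513661359723 gf 30.22816836833954 j [-0.3392  0.5298 -0.2067  0.0003 -0.8347  0.6302]
turn [ 0.03  0.   -0.02] shift [-0.03 -0.    0.22] rows 1.0
```

Call:
carry_out(series=[[[-0.02,0,0.06,0,0,0,15],[0,0,0.06,0,0,0,15],[0,0,0.04,0,0,0,15],[0,0,0,0,0,0,15]]])

```text
t: 19.05
eef_pos: [0.5104, -0.3491, 0.0635]
ee_rot: [-2.52, 1.876, -0.001]
force: [0.2, 0.1, -0.6]
grip_width: 0.322
grasp_force: 30.2
```

Call:
carry_out(series=[[[0,0,0.03,0,0,0,15],[0,0,0.03,0,0,0,15],[0,0,0,0,0,0,15]]])

```text
t: 19.3
eef_pos: [0.5103, -0.3491, 0.0617]
ee_rot: [2.52, -1.876, -0.0]
force: [-0.5, 0.6, -0.9]
grip_width: 0.321
grasp_force: 30.2
```

Call:
carry_out(series=[[[0,0,0.03,0,0,0,15],[0,0,0.03,0,0,0,15],[0,0,0,0,0,0,15]]])

```text
t: 19.55
eef_pos: [0.5104, -0.3492, 0.0613]
ee_rot: [2.52, -1.876, 0.001]
force: [-1.9, 1.7, 4.7]
grip_width: 0.322
grasp_force: 30.9
```

Call:
carry_out(series=[[[0,0,0,0,0,0,50],[0,0,0,0,0,0,50],[0,0,0,0,0,0,50],[0,0,-0.3,0,0,0,60],[0,0,-0.8,0,0,0,72],[0,0,-1,0,0,0,72],[0,0,-1,0,0,0,72],[0,0,-0.9,0,0,0,72]]])

```text
t: 20.22
eef_pos: [0.5106, -0.3494, 0.1623]
ee_rot: [2.52, -1.876, 0.002]
force: [-0.2, 0.3, 0.2]
grip_width: 0.844
grasp_force: 0.0
```

```bash
python3 -c "
from h import *
plan((.445,.3222,.165,73.2),(.445,.3222,.052,73.2),(.5602,.3502,.165,73.2))"
```

```text
t 20.22 p [ 0.5106 -0.3494  0.1623] f [-0.2197  0.3439  0.182 ] w 72.0626960027885 gf 0.0 j [-0.3386  0.4275 -0.1066  0.0004 -1.0356  0.6293]
turn [ -0.01  -0.07 -56.53] shift [-10.27 -24.96  -0.11] rows 25.0
turn [0. 0. 0.] shift [0.   0.   4.52] rows 5.0
turn [0. 0. 0.] shift [ 4.09 -2.4  -4.52] rows 5.0
```

Call:
carry_out(series=[[[0,0,0,0,0,-7.05,74],[0,0,0,0,0,-7.1,74],[0,0,0,0,0,-7.1,74],[0,0,0,0,0,-7.1,74],[0,0,0,0,0,-7.1,74],[0,0,0,0,0,-7.1,74],[0,0,0,0,0,-7,74],[0,0,0,0,0,-7,74]]])

```text
t: 20.88
eef_pos: [0.5104, -0.3493, 0.1608]
ee_rot: [3.109, -0.449, 0.001]
force: [-0.6, 0.1, 0.2]
grip_width: 0.867
grasp_force: 0.0
```

Call:
carry_out(series=[[[-0.2,-0.5,0,0,0,0,74],[-0.4,-1,0,0,0,0,74],[-0.4,-1,0,0,0,0,74],[-0.4,-1,0,0,0,0,74],[-0.4,-1,0,0,0,0,74],[-0.4,-1,0,0,0,0,74],[-0.4,-1,0,0,0,0,74],[-0.4,-1,0,0,0,0,74]]])

```text
t: 21.55
eef_pos: [0.4922, -0.1462, 0.1608]
ee_rot: [-3.107, 0.463, -0.001]
force: [1.2, -0.4, 0.4]
grip_width: 0.866
grasp_force: 0.0
```

Call:
carry_out(series=[[[-0.4,-1,0,0,0,0,74],[-0.4,-1,0,0,0,0,74],[-0.4,-1,0,0,0,0,74],[-0.4,-1,0,0,0,0,74],[-0.4,-1,0,0,0,0,74],[-0.4,-1,0,0,0,0,74],[-0.4,-1,0,0,0,0,74],[-0.4,-0.8,0,0,0,0,74]]])

```text
t: 22.22
eef_pos: [0.472, 0.0638, 0.1608]
ee_rot: [-3.107, 0.461, -0.001]
force: [0.8, -0.1, -0.0]
grip_width: 0.862
grasp_force: 0.0
```

```bash
python3 -c "
from h import *
plan((.445,.3222,.165,73.2),(.445,.3222,.052,73.2))
d=ctrl.get_image('top');s=ctrl.get_image('side')
for g,b in((s,(270,384,120,280)),(d,(205,275,345,420))):
    i=g['color'].astype(int); m=np.zeros(i.shape[:2],bool); sl=np.s_[b[0]:b[1],b[2]:b[3]]
    gr=(i[...,1]-i[...,2]>25)
    k=np.zeros(m.shape,np.uint8); k[sl]=gr[sl]; print('board',quad(g,k,.052))
    m[sl]=((i.min(2)>175))[sl]; print('plate',quad(g,m,.048))
cv2.imwrite('pics/a7.png',np.hstack([cv2.resize(d['color'][200:280,345:425],(400,400)),cv2.resize(s['color'][224:384,120:280],(400,400))]))"
```

```text
t 22.22 p [0.472  0.0638 0.1608] f [ 0.7952 -0.0707 -0.0351] w 73.64552297320817 gf 0.0 j [ 0.4765  0.2011 -0.4498  0.     -0.9187  0.7996]
turn [-0.05 -0.05 -0.08] shift [-4.02 -9.58 -0.17] rows 10.0
turn [0. 0. 0.] shift [0.   0.   4.52] rows 5.0
board ((509.5768127441406, -346.71240234375), (69.81114959716797, 40.541748046875), 16.733768463134766)
plate ((509.4250793457031, -348.062744140625), (103.19422912597656, 74.3165054321289), 16.831645965576172)
board ((511.3514709472656, -347.5483703613281), (70.70402526855469, 40.111785888671875), 16.943777084350586)
plate ((511.3143615722656, -349.4904479980469), (103.83139038085938, 74.39763641357422), 16.66146469116211)
```

View pics/a7.png

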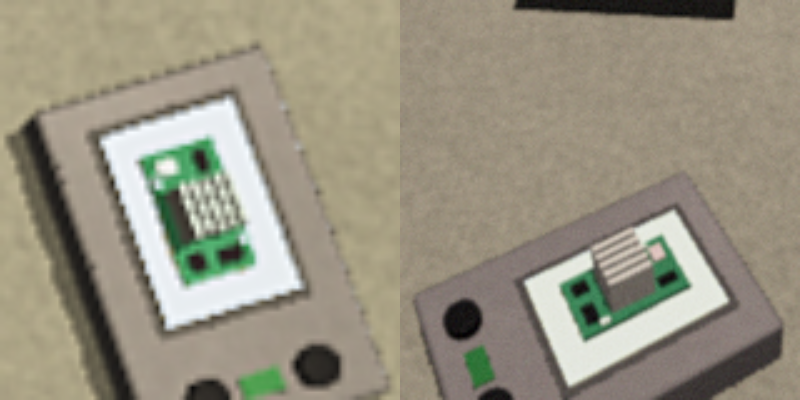

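The board lies centred on the plate to within about 2 mm, aligned to within 0.3°, heatsink up. Before the returns, I'll fit the containers' original offsets from their pads, using the saved first images and the visible orange as the measure.

```bash
cat > off.py <<'E'
from h import *
from scipy.optimize import minimize
t=np.linspace(0,2*np.pi,60,endpoint=False)
def circ(x,y,z,r): return np.c_[x+r*np.cos(t),y+r*np.sin(t),t*0+z]
def sq(x,y,z,a,l):
    a=np.radians(a)+np.pi/4+np.arange(4)*np.pi/2; return np.c_[x+l/2**.5*np.cos(a),y+l/2**.5*np.sin(a),a*0+z]
U=6
def fill(g,im,P,v,hull=True):
    q=((proj(g,P)+.5)*U).astype(np.float32); q=cv2.convexHull(q) if hull else q
    cv2.fillConvexPoly(im,np.int32(np.round(q*16)),v,shift=4)
PAD={"top":((.5330,.0105),(.5618,.1057)),"side":((.5302,.0127),(.5598,.1080))}
BOX={"top":(170,270,180,285),"side":(135,240,165,265)}
def offsets(name,g,color):
    a,b,c,e=BOX[name]; hsv=cv2.cvtColor(color,cv2.COLOR_BGR2HSV)
    obs=(cv2.inRange(hsv,(5,110,60),(20,255,255))>0)[a:b,c:e].astype(float)
    (rx,ry),(sx,sy)=PAD[name]
    def cost(v):
        im=np.zeros((384*U,512*U),np.uint8); v=np.array(v)/1000
        fill(g,im,circ(rx,ry,.008,.038),255); fill(g,im,sq(sx,sy,.008,73.3,.076),255)
        x,y=sx+v[2],sy+v[3]; fill(g,im,np.vstack([sq(x,y,.008,73.3,.056),sq(x,y,.088,73.3,.056)]),0)
        x,y=rx+v[0],ry+v[1]; fill(g,im,np.vstack([circ(x,y,.008,.03),circ(x,y,.1,.03)]),0)
        p=cv2.resize(im[a*U:b*U,c*U:e*U],(e-c,b-a),interpolation=cv2.INTER_AREA)/255.
        return ((cv2.GaussianBlur(p,(0,0),.7)-cv2.GaussianBlur(obs,(0,0),.7))**2).sum()
    r=minimize(cost,[0,0,0,0],method="Nelder-Mead",options=dict(initial_simplex=np.vstack([np.zeros(4),4*np.eye(4)]),xatol=.05,fatol=.01))
    print(name,"can-pad mm",r.x[:2],"bottle-pad mm",r.x[2:],"cost",r.fun,cost([0,0,0,0]))
E
python3 - <<'E'
from off import *
for n in("top","side"): offsets(n,ctrl.get_image(n),cv2.imread(f"pics/{n}0.png"))
E
```

```text
top can-pad mm [-0.4457 -0.6342] bottle-pad mm [4.8559 4.0387] cost 17.35531656783482 50.33920041411477
side can-pad mm [-2.9757  2.7045] bottle-pad mm [-0.3361  8.8505] cost 28.332304187401633 60.61206076189265
```

The mask fit is noisy because of shadows. The cap picks agree that both containers sit about 2 mm nearer the robot than the TCP, and I'll allow for that when placing. Going to the can.

Call:
carry_out(series=[[[-0.4,-1,0,0,0,0,74],[-0.4,-1,0,0,0,0,74],[-0.4,-1,0,0,0,0,74],[-0.4,-1,0,0,0,0,74],[-0.4,-1,0,0,0,0,74],[-0.4,-1,0,0,0,0,74],[-0.4,-1,0,0,0,0,74],[-0.4,-1,0,0,0,0,74]]])

```text
t: 23.08
eef_pos: [0.4536, 0.2767, 0.1604]
ee_rot: [3.107, -0.463, -0.0]
force: [0.3, 0.5, -0.1]
grip_width: 0.87
grasp_force: 0.0
```

Call:
carry_out(series=[[[-0.4,-0.6,0,0,0,0,74],[-0.2,-0.3,0,0,0,0,74],[0,0,0,0,0,0,74],[0,0,0,0,0,0,74]]])

```text
t: 23.42
eef_pos: [0.4457, 0.3014, 0.1602]
ee_rot: [3.107, -0.46, -0.001]
force: [0.5, -0.5, 0.5]
grip_width: 0.867
grasp_force: 0.0
```

```bash
python3 -c "
from h import *
plan((.445,.3222,.165,73.2),(.445,.3222,.052,73.2))"
```

```text
t 23.42 p [0.4457 0.3014 0.1602] f [ 0.4519 -0.5087  0.5365] w 74.02447497904767 gf 0.0 j [ 0.8961  0.3029 -0.3079 -0.0001 -0.9609  0.3808]
turn [ 0.05  0.02 -0.05] shift [-0.27 -0.79 -0.19] rows 1.0
turn [0. 0. 0.] shift [0.   0.   4.52] rows 5.0
```

Call:
carry_out(series=[[[-0.15,-0.4,0,0,0,0,74],[-0.12,-0.37,0,0,0,0,74],[0,0,0.3,0,0,0,74],[0,0,0.6,0,0,0,74],[0,0,0.6,0,0,0,74],[0,0,0.2,0,0,0,74],[0,0,0,0,0,0,74],[0,0,0,0,0,0,74]]])

```text
t: 24.08
eef_pos: [0.4452, 0.3226, 0.1177]
ee_rot: [3.107, -0.459, 0.0]
force: [-0.3, -0.1, 0.6]
grip_width: 0.868
grasp_force: 0.0
```

```bash
python3 -c "
from h import *
plan((.445,.3222,.053,73.2))"
```

```text
t 24.08 p [0.4452 0.3226 0.1177] f [-0.2795 -0.1364  0.6032] w 74.137405431413 gf 0.0 j [ 0.9222  0.369  -0.3321  0.0004 -0.8702  0.3552]
turn [ 0.03 -0.01  0.01] shift [-0.    0.02  2.59] rows 3.0
```

Call:
carry_out(series=[[[0,0,0.3,0,0,0,74],[0,0,0.7,0,0,0,74],[0,0,0.7,0,0,0,74],[0,0,0.5,0,0,0,74],[0,0,0.3,0,0,0,74],[0,0,0.1,0,0,0,74],[0,0,0,0,0,0,74]]])

```text
t: 24.67
eef_pos: [0.445, 0.3227, 0.0526]
ee_rot: [3.108, -0.459, -0.0]
force: [-0.2, -0.7, 0.8]
grip_width: 0.867
grasp_force: 0.0
```

Call:
carry_out(series=[[[0,0,0,0,0,0,40],[0,0,0,0,0,0,40],[0,0,0,0,0,0,40],[0,0,0,0,0,0,40],[0,0,0,0,0,0,40],[0,0,0,0,0,0,40]]], squeeze=40)

```text
t: 25.17
eef_pos: [0.4453, 0.3227, 0.0538]
ee_rot: [-3.107, 0.458, -0.001]
force: [-0.5, -2.7, 5.9]
grip_width: 0.694
grasp_force: 43.4
```

```bash
python3 -c "
from h import *
plan((.445,.3222,.11,73.2),(.5335,.011,.11,73.2))"
```

```text
t 25.17 p [0.4453 0.3227 0.0538] f [-0.5479 -2.6864  5.8587] w 59.27902101015022 gf 43.39412569999695 j [ 0.9222  0.4535 -0.3968  0.0006 -0.7196  0.3552]
turn [-0.04 -0.04  0.02] shift [-0.    0.02 -2.25] rows 3.0
turn [0. 0. 0.] shift [ 6.99 10.89  0.  ] rows 11.0
```

Call:
carry_out(series=[[[0,0,-0.3,0,0,0,40],[0,0,-0.7,0,0,0,40],[0,0,-0.7,0,0,0,40],[0.1,0.2,-0.5,0,0,0,40],[0.4,0.6,0,0,0,0,40],[0.6,0.9,0,0,0,0,40],[0.6,0.9,0,0,0,0,40],[0.6,0.9,0,0,0,0,40]]])

```text
t: 25.83
eef_pos: [0.4742, 0.2214, 0.1074]
ee_rot: [-3.108, 0.458, 0.002]
force: [0.2, 0.7, -3.7]
grip_width: 0.694
grasp_force: 44.3
```

Call:
carry_out(series=[[[0.6,0.9,0,0,0,0,40],[0.6,0.9,0,0,0,0,40],[0.6,0.9,0,0,0,0,40],[0.6,0.9,0,0,0,0,40],[0.6,0.9,0,0,0,0,40],[0.6,0.9,0,0,0,0,40],[0.6,0.9,0,0,0,0,40],[0.3,0.7,0,0,0,0,40]]])

```text
t: 26.5
eef_pos: [0.5323, 0.0206, 0.1073]
ee_rot: [-3.107, 0.461, 0.0]
force: [1.0, 0.2, -3.0]
grip_width: 0.695
grasp_force: 44.3
```

Call:
carry_out(series=[[[0.1,0.3,0,0,0,0,40],[0,0,0,0,0,0,40],[0,0,0,0,0,0,40]]])

```text
t: 26.75
eef_pos: [0.5317, 0.0144, 0.1075]
ee_rot: [-3.107, 0.46, 0.001]
force: [0.1, 0.9, -3.2]
grip_width: 0.694
grasp_force: 44.3
```

```bash
python3 -c "
from h import *
plan((.5335,.011,.0615,73.2))"
```

```text
t 26.75 p [0.5317 0.0144 0.1075] f [ 0.0712  0.9089 -3.2325] w 59.240558530822625 gf 44.27082538604736 j [ 0.3319  0.3554 -0.3863 -0.0007 -0.8295  0.9452]
turn [-0.01  0.04 -0.05] shift [0.11 0.11 1.84] rows 2.0
```

Call:
carry_out(series=[[[0.1,0.1,0.2,0,0,0,40],[0,0,0.5,0,0,0,40],[0,0,0.5,0,0,0,40],[0,0,0.4,0,0,0,40],[0,0,0.15,0,0,0,40],[0,0,0.07,0,0,0,40],[0,0,0,0,0,0,40],[0,0,0,0,0,0,40]]])

```text
t: 27.42
eef_pos: [0.5342, 0.0115, 0.0627]
ee_rot: [-3.108, 0.458, -0.001]
force: [0.6, -0.4, -3.9]
grip_width: 0.696
grasp_force: 44.3
```

Call:
carry_out(series=[[[0,0,0.03,0,0,0,40],[0,0,0.03,0,0,0,40],[0,0,0,0,0,0,40]]])

```text
t: 27.67
eef_pos: [0.5338, 0.0112, 0.0611]
ee_rot: [-3.108, 0.459, -0.001]
force: [0.6, -0.0, -4.1]
grip_width: 0.692
grasp_force: 44.3
```

```bash
python3 -c "
from h import *
plan((.5335,.011,.0588,73.2))"
```

```text
t 27.67 p [0.5338 0.0112 0.0611] f [ 0.6134 -0.0376 -4.1076] w 59.07484069426625 gf 44.27335739135742 j [ 0.3249  0.4218 -0.4293 -0.     -0.7191  0.9527]
turn [-0.02 -0.03 -0.  ] shift [-0.01  0.01  0.09] rows 1.0
```

Call:
carry_out(series=[[[0,0,0.04,0,0,0,40],[0,0,0.04,0,0,0,40],[0,0,0,0,0,0,40]]])

```text
t: 27.92
eef_pos: [0.5339, 0.0112, 0.0589]
ee_rot: [-3.108, 0.459, -0.001]
force: [0.1, -0.1, -2.9]
grip_width: 0.695
grasp_force: 44.3
```

Call:
carry_out(series=[[[0,0,0.03,0,0,0,40],[0,0,0,0,0,0,40],[0,0,0,0,0,0,40]]])

```text
t: 28.17
eef_pos: [0.534, 0.0111, 0.0588]
ee_rot: [-3.108, 0.458, -0.001]
force: [-2.9, -1.4, 4.4]
grip_width: 0.693
grasp_force: 44.9
```

Contact on the round pad. Releasing, then on to the bottle.

Call:
carry_out(series=[[[0,0,0,0,0,0,74],[0,0,0,0,0,0,74],[0,0,0,0,0,0,74],[0,0,-0.3,0,0,0,74],[0,0,-0.8,0,0,0,74],[0,0,-1,0,0,0,74],[0,0,-1,0,0,0,74],[0,0,-0.8,0,0,0,74]]])

```text
t: 28.83
eef_pos: [0.5344, 0.0113, 0.158]
ee_rot: [-3.107, 0.458, -0.004]
force: [0.7, -1.1, -0.4]
grip_width: 0.865
grasp_force: 0.0
```

Call:
carry_out(series=[[[-0.1,-0.5,0,0,0,0,74],[-0.2,-1,0,0,0,0,74],[-0.2,-1,0,0,0,0,74],[-0.2,-1,0,0,0,0,74],[-0.2,-1,0,0,0,0,74],[-0.2,-1,0,0,0,0,74],[-0.2,-1,0,0,0,0,74],[-0.2,-1,0,0,0,0,74]]])

```text
t: 29.5
eef_pos: [0.5518, 0.2031, 0.1555]
ee_rot: [3.108, -0.458, -0.0]
force: [0.2, 0.8, -0.7]
grip_width: 0.868
grasp_force: 0.0
```

Call:
carry_out(series=[[[-0.2,-1,0,0,0,0,74],[-0.2,-1,0,0,0,0,74],[-0.2,-1,0,0,0,0,74],[-0.2,-1,0,0,0,0,74],[-0.2,-0.9,0,0,0,0,74],[-0.2,-0.6,0,0,0,0,74],[0,-0.3,0,0,0,0,74],[0,0,0,0,0,0,74]]])

```text
t: 30.17
eef_pos: [0.5651, 0.3503, 0.155]
ee_rot: [3.108, -0.456, -0.0]
force: [0.7, -0.3, -0.3]
grip_width: 0.865
grasp_force: 0.0
```

```bash
python3 -c "
from h import *
plan((.5602,.3502,.15,73.2),(.5602,.3502,.046,73.2))
d=ctrl.get_image('top');s=ctrl.get_image('side')
cv2.imwrite('pics/c_top.png',d['color']);cv2.imwrite('pics/c_side.png',s['color'])
cv2.imwrite('pics/a8.png',np.hstack([cv2.resize(d['color'][205:265,180:280],(450,270),interpolation=cv2.INTER_CUBIC),cv2.resize(s['color'][155:230,160:255],(342,270),interpolation=cv2.INTER_CUBIC)]))"
```

```text
t 30.17 p [0.5651 0.3503 0.155 ] f [ 0.6948 -0.2855 -0.3125] w 73.90093677365523 gf 0.0 j [ 0.7977  0.5081  0.0103  0.     -1.0734  0.4815]
turn [0.02 0.01 0.09] shift [-0.19  0.06  0.2 ] rows 1.0
turn [0. 0. 0.] shift [0.   0.   4.16] rows 5.0
```

View pics/a8.png

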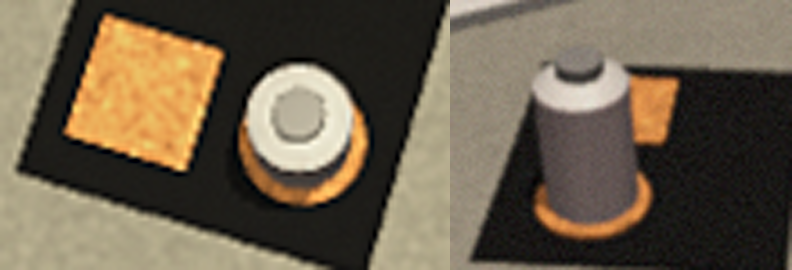

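The can stands upright on the round pad, with its lid centre at (300,118) in the left part. I'll check its centring against the projection of a perfectly centred can.

Run:
```python
from h import *
from off import PAD,circ
d=ctrl.get_image('top');s=ctrl.get_image('side')
rx,ry=PAD["top"][0]
f=lambda q:((q-[180,205]+.5)*4.5)
print("top lid exp",f(proj(d,[rx,ry,.1])),"cap exp",f(proj(d,[rx,ry,.118])))
for c in (200,215,230,245): pass
# bright lid centroid+extent, now and at start
for n in("pics/c_top.png","pics/top0.png"):
    i=cv2.imread(n)[205:260,232:265]; m=(i.min(2)>95)&(i.max(2).astype(int)-i.min(2)<60)
    c=max(cv2.findContours(m.astype(np.uint8),cv2.RETR_EXTERNAL,cv2.CHAIN_APPROX_NONE)[0],key=cv2.contourArea)[:,0]+[232,205]
    (u,v),r=cv2.minEnclosingCircle(c.astype(np.float32)); print(n,(u,v),r,f(np.array([u,v])),(ray(d,[u,v],.1)[0]-[rx,ry,.1])*1000, ray(d,[u,v],.1)[0])
rx,ry=PAD["side"][0]; g=lambda q:((q-[160,155]+.5)*3.6+[450,0])
for nm,z,r in(("pad",.008,.038),("base",.008,.03),("lid",.1,.03),("cap",.118,.015)):
    q=g(proj(s,circ(rx,ry,z,r))); print(nm,q.min(0),q.max(0))
```

```text
top lid exp [[299.9716 118.1086]] cap exp [[299.3913 113.3866]]
pics/c_top.png (246.17567443847656, 230.68919372558594) 12.057076454162598 [300.0405 117.8514] [ 0.1443 -0.0377  0.    ] [0.5331 0.0105 0.1   ]
pics/top0.png (246.6666717529297, 232.0) 12.018599510192871 [302.25 123.75] [-3.1614 -1.2847  0.    ] [0.5298 0.0092 0.1   ]
pad [534.5353 161.2124] [650.7162 235.901 ]
base [546.854  168.5976] [638.5752 227.5353]
lid [531.0112  55.7396] [629.0336 111.9653]
cap [552.6251  45.1733] [602.3036  72.926 ]
```

The can is centred to within about 0.2 mm. I'll use the same method on the bottle's white top to find its in-hand offset.

```bash
cat > bt.py <<'E'
from h import *
import sys
from off import PAD
d=ctrl.get_image('top')
def bott(n,b=(200,245,190,228)):
    i=cv2.imread(n)[b[0]:b[1],b[2]:b[3]].astype(int)
    for th in(150,170,190):
        m=(i.min(2)>th).astype(np.uint8); c=max(cv2.findContours(m,cv2.RETR_EXTERNAL,cv2.CHAIN_APPROX_NONE)[0],key=cv2.contourArea)[:,0]+[b[2],b[0]]
        r=cv2.minAreaRect((ray(d,c,.088)[:,:2]*1000).astype(np.float32)); print(n,th,r,"off",np.array(r[0])-np.array(PAD["top"][1])*1000)
E
python3 -c "
from bt import *
bott('pics/top0.png')"
```

```text
pics/top0.png 150 ((563.104248046875, 107.40963745117188), (53.769371032714844, 54.36528396606445), 69.34410095214844) off [1.3042 1.7096]
pics/top0.png 170 ((563.3054809570312, 107.5306167602539), (53.5569953918457, 53.4803466796875), 68.5245361328125) off [1.5055 1.8306]
pics/top0.png 190 ((563.1317749023438, 107.49867248535156), (53.00431442260742, 52.567195892333984), 69.34902954101562) off [1.3318 1.7987]
```

Call:
carry_out(series=[[[-0.19,0.05,0.3,0,0,0,74],[0,0,0.6,0,0,0,74],[0,0,0.5,0,0,0,74],[0,0,0.2,0,0,0,74],[0,0,0,0,0,0,74],[0,0,0,0,0,0,74]]])

```text
t: 30.92
eef_pos: [0.5603, 0.3489, 0.1156]
ee_rot: [3.107, -0.459, 0.0]
force: [0.3, 0.3, 0.9]
grip_width: 0.869
grasp_force: 0.0
```

```bash
python3 -c "
from h import *
plan((.5602,.3502,.0465,73.2))"
```

```text
t 30.92 p [0.5603 0.3489 0.1156] f [0.2595 0.2914 0.9359] w 74.18342909544 gf 0.0 j [ 0.8016  0.5365 -0.0483  0.0004 -0.9862  0.4757]
turn [ 0.02 -0.01 -0.  ] shift [-0.02 -0.05  2.76] rows 3.0
```

Call:
carry_out(series=[[[0,-0.05,0.3,0,0,0,74],[0,0,0.7,0,0,0,74],[0,0,0.7,0,0,0,74],[0,0,0.6,0,0,0,74],[0,0,0.3,0,0,0,74],[0,0,0.14,0,0,0,74],[0,0,0,0,0,0,74]]])

```text
t: 31.5
eef_pos: [0.5606, 0.3504, 0.0466]
ee_rot: [3.107, -0.458, -0.0]
force: [0.0, -0.3, 0.8]
grip_width: 0.864
grasp_force: 0.0
```

Call:
carry_out(series=[[[0,0,0,0,0,0,40],[0,0,0,0,0,0,40],[0,0,0,0,0,0,40],[0,0,0,0,0,0,40],[0,0,0,0,0,0,40],[0,0,0,0,0,0,40]]], squeeze=35)

```text
t: 32.0
eef_pos: [0.5614, 0.351, 0.0484]
ee_rot: [-3.106, 0.458, -0.003]
force: [1.4, -0.8, 5.0]
grip_width: 0.66
grasp_force: 37.2
```

```bash
python3 -c "
from h import *
plan((.5602,.3502,.1,73.3),(.5627,.1067,.1,73.3))"
```

```text
t 32.0 p [0.5614 0.351  0.0484] f [ 1.3888 -0.7773  4.9808] w 56.40034630411109 gf 37.23318981472403 j [ 0.8027  0.6106 -0.1071  0.0007 -0.8505  0.4749]
turn [-0.12 -0.1  -0.07] shift [-0.04  0.04 -2.06] rows 3.0
turn [0. 0. 0.] shift [2.89 9.3  0.  ] rows 10.0
```

Call:
carry_out(series=[[[0,0,-0.3,0,0,0,40],[0,0,-0.7,0,0,0,40],[0,0,-0.7,0,0,0,40],[0,0.2,-0.4,0,0,0,40],[0.2,0.6,0,0,0,0,40],[0.3,0.9,0,0,0,0,40],[0.3,0.9,0,0,0,0,40],[0.3,0.9,0,0,0,0,40]]])

```text
t: 32.67
eef_pos: [0.5601, 0.2561, 0.0982]
ee_rot: [3.106, -0.459, -0.005]
force: [0.8, 0.1, -2.0]
grip_width: 0.658
grasp_force: 37.0
```

Call:
carry_out(series=[[[0.3,0.9,0,0,0,0,40],[0.3,0.9,0,0,0,0,40],[0.3,0.9,0,0,0,0,40],[0.3,0.9,0,0,0,0,40],[0.3,0.9,0,0,0,0,40],[0.2,0.6,0,0,0,0,40],[0,0.3,0,0,0,0,40],[0,0,0,0,0,0,40]]])

```text
t: 33.33
eef_pos: [0.5616, 0.1147, 0.0986]
ee_rot: [3.106, -0.463, -0.005]
force: [0.2, 0.7, -1.7]
grip_width: 0.66
grasp_force: 37.0
```

```bash
python3 -c "
from h import *
plan((.5627,.1067,.0565,73.3))"
```

```text
t 33.33 p [0.5616 0.1147 0.0986] f [ 0.2099  0.665  -1.7497] w 56.36257963203794 gf 36.99207090307027 j [ 0.4836  0.428  -0.292  -0.0008 -0.8539  0.7915]
turn [ 0.1   0.15 -0.27] shift [0.13 0.29 1.68] rows 2.0
```

Call:
carry_out(series=[[[0.1,0.2,0.1,0,0,0,40],[0.03,0.07,0.3,0,0,0,40],[0,0,0.5,0,0,0,40],[0,0,0.5,0,0,0,40],[0,0,0.2,0,0,0,40],[0,0,0.06,0,0,0,40],[0,0,0,0,0,0,40],[0,0,0,0,0,0,40]]])

```text
t: 34.0
eef_pos: [0.5649, 0.1102, 0.0583]
ee_rot: [-3.108, 0.458, -0.001]
force: [-0.8, 0.2, -2.0]
grip_width: 0.658
grasp_force: 37.0
```

```bash
python3 -c "
from h import *
plan((.5627,.1067,.0535,73.3))"
```

```text
t 34.0 p [0.5649 0.1102 0.0583] f [-0.7545  0.2203 -2.027 ] w 56.16702522606746 gf 36.953467978164554 j [ 0.4742  0.4815 -0.3277  0.0003 -0.7609  0.8041]
turn [-0.02 -0.04 -0.05] shift [-0.04  0.16  0.19] rows 1.0
```

Call:
carry_out(series=[[[-0.04,0.08,0,0,0,0,40],[0,0.06,0,0,0,0,40],[0,0,0.04,0,0,0,40],[0,0,0.04,0,0,0,40],[0,0,0,0,0,0,40],[0,0,0,0,0,0,40]]])

```text
t: 34.5
eef_pos: [0.5626, 0.1067, 0.0561]
ee_rot: [-3.108, 0.459, -0.0]
force: [0.6, 0.8, -2.2]
grip_width: 0.657
grasp_force: 37.0
```

```bash
python3 -c "
from h import *
plan((.5627,.1067,.0535,73.3))"
```

```text
t 34.5 p [0.5626 0.1067 0.0561] f [ 0.6368  0.8268 -2.2356] w 56.14550127800677 gf 36.96734701283276 j [ 0.4702  0.4808 -0.3366  0.     -0.7533  0.8074]
turn [-0.  -0.  -0.1] shift [ 0.  -0.   0.1] rows 1.0
```

Call:
carry_out(series=[[[0,0,0.04,0,0,-0.1,40],[0,0,0.04,0,0,0,40],[0,0,0,0,0,0,40]]])

```text
t: 34.75
eef_pos: [0.5624, 0.1067, 0.0538]
ee_rot: [3.108, -0.456, -0.001]
force: [-0.1, 1.0, -1.5]
grip_width: 0.655
grasp_force: 37.0
```

Call:
carry_out(series=[[[0,0,0.03,0,0,0,40],[0,0,0,0,0,0,40],[0,0,0,0,0,0,40]]])

```text
t: 35.0
eef_pos: [0.5626, 0.1067, 0.0535]
ee_rot: [-3.108, 0.456, -0.0]
force: [-0.6, -0.6, 0.2]
grip_width: 0.659
grasp_force: 37.0
```

Call:
carry_out(series=[[[0,0,0.02,0,0,0,40],[0,0,0,0,0,0,40]]])

```text
t: 35.17
eef_pos: [0.5627, 0.1067, 0.0534]
ee_rot: [-3.108, 0.456, -0.001]
force: [-1.7, -0.2, 3.8]
grip_width: 0.658
grasp_force: 37.3
```

Call:
carry_out(series=[[[0,0,0,0,0,0,70],[0,0,0,0,0,0,70],[0,0,0,0,0,0,70],[0,0,-0.3,0,0,0,70],[0,0,-0.8,0,0,0,70],[0,0,-1,0,0,0,70],[0,0,-1,0,0,0,70],[0,0,-0.9,0,0,0,70]]])

```text
t: 35.83
eef_pos: [0.5628, 0.1067, 0.1548]
ee_rot: [-3.108, 0.456, -0.002]
force: [0.3, 0.3, 0.8]
grip_width: 0.817
grasp_force: 0.0
```

Call:
carry_out(series=[[[-0.1,-0.5,-0.2,0,0,0,70],[-0.3,-1,0,0,0,0,70],[-0.3,-1,0,0,0,0,70],[-0.3,-1,0,0,0,0,70],[-0.3,-1,0,0,0,0,70],[-0.3,-1,0,0,0,0,70],[-0.3,-1,0,0,0,0,70],[-0.2,-0.6,0,0,0,0,70]]])

```text
t: 36.5
eef_pos: [0.563, 0.2945, 0.1573]
ee_rot: [-3.109, 0.453, 0.0]
force: [0.3, -0.0, -0.5]
grip_width: 0.819
grasp_force: 0.0
```

Call:
carry_out(series=[[[-0.2,-0.5,0,0,0,0,70],[0,-0.3,0,0,0,0,70],[0,0,0,0,0,0,70],[0,0,0,0,0,0,70],[0,0,0,0,0,0,70],[0,0,0,0,0,0,70]]])

```text
t: 37.0
eef_pos: [0.5643, 0.3113, 0.1579]
ee_rot: [3.108, -0.458, -0.0]
force: [0.2, 1.1, -0.2]
grip_width: 0.82
grasp_force: 0.0
```

Run:
```python
from bt import *
s=ctrl.get_image('side'); cv2.imwrite('pics/f_top.png',d['color']); bott('pics/f_top.png')
a=cv2.imread('pics/top0.png'); df=cv2.absdiff(a,d['color']).max(2)>40
print("changed px: multimeter",df[120:165,225:297].sum(),"spray",df[130:172,298:330].sum(),"screwdriver",df[150:172,120:197].sum())
i=d['color'][205:260,232:265]; m=(i.min(2)>95)&(i.max(2).astype(int)-i.min(2)<60)
c=max(cv2.findContours(m.astype(np.uint8),cv2.RETR_EXTERNAL,cv2.CHAIN_APPROX_NONE)[0],key=cv2.contourArea)[:,0]+[232,205]
(u,v),r=cv2.minEnclosingCircle(c.astype(np.float32)); print("can off",ray(d,[u,v],.1)[0][:2]-PAD["top"][0])
cv2.imwrite('pics/f.png',np.vstack([np.hstack([cv2.resize(d['color'][110:310,80:430],(560,320)),cv2.resize(d['color'][200:260,185:230],(240,320),interpolation=cv2.INTER_CUBIC)]),np.hstack([cv2.resize(s['color'][80:384,20:400],(400,280)),cv2.resize(s['color'][140:230,160:270],(400,280),interpolation=cv2.INTER_CUBIC)])]))
```

```text
pics/f_top.png 150 ((560.89599609375, 106.51810455322266), (54.4111328125, 54.51277542114258), 69.8897476196289) off [-0.904   0.8181]
pics/f_top.png 170 ((561.1018676757812, 106.72543334960938), (53.880088806152344, 54.268558502197266), 69.88971710205078) off [-0.6981  1.0254]
pics/f_top.png 190 ((561.0501098632812, 106.99736022949219), (53.45012664794922, 53.10006332397461), 69.33419036865234) off [-0.7499  1.2974]
changed px: multimeter 0 spray 0 screwdriver 0
can off [ 0.0001 -0.    ]
```

View pics/f.png

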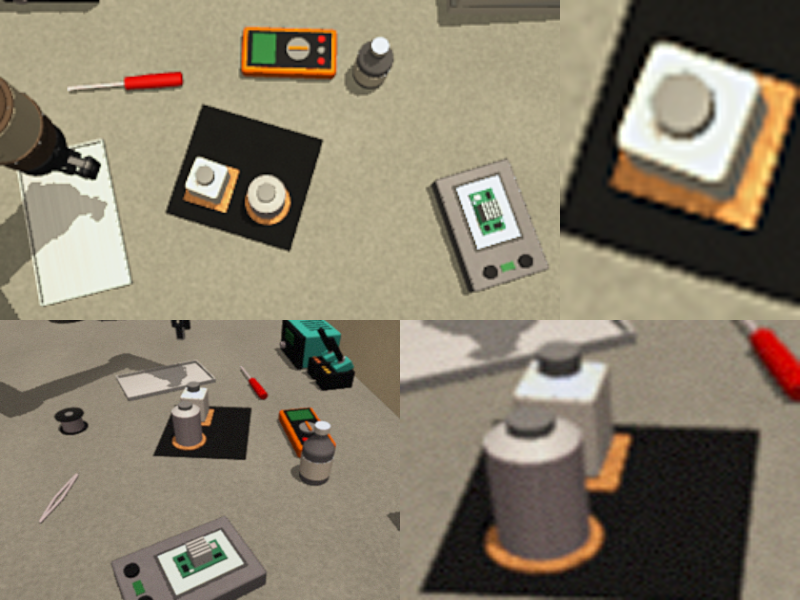

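The view shows the can and bottle upright on their pads, the board on the plate and the bystanders unchanged. The bottle's yaw looks slightly off at this resolution, so I'll check it with a sub-pixel edge fit before handing in.

```bash
cat > yaw.py <<'E'
from h import *
from scipy.ndimage import map_coordinates
d=ctrl.get_image('top')
def edges(n,cx,cy,z,half,yaw,ch):
    g=cv2.imread(n).astype(float); g=g.min(2) if ch=="min" else g.max(2) if ch=="max" else g[...,2]
    out=[]; e=np.array([np.cos(np.radians(yaw)),np.sin(np.radians(yaw))])
    for k in range(4):
        nrm=e; tan=np.array([-e[1],e[0]]); pts=[]
        for t in np.linspace(-.6,.6,25)*half:
            r=np.arange(-.006,.006,.0002)+half; P=np.array([cx,cy])+np.outer(r,nrm)+t*tan
            q=proj(d,np.c_[P,np.full(len(P),z)]); v=map_coordinates(g,[q[:,1],q[:,0]],order=1)
            w=np.clip(-np.gradient(np.convolve(np.pad(v,5,mode="edge"),np.ones(11)/11,"valid")),0,None)
            if w.sum()>0: pts.append((t,(w*w*r).sum()/(w*w).sum()))
        pts=np.array(pts); p=np.polyfit(pts[:,0],pts[:,1],1); out.append((round(yaw-np.degrees(np.arctan(p[0])),2),round(p[1]*1000,2),round(np.std(pts[:,1]-np.polyval(p,pts[:,0]))*1e3,2)))
        e=tan
    print(n,"sides angle(+90k), dist, rms:",out,"yaw",np.mean([o[0] for o in out]))
edges("pics/empty_top.png",.5618,.1057,.008,.038,73.3,"r")
edges("pics/f_top.png",.561,.1067,.088,.028,71.5,"min")
edges("pics/top0.png",.5632,.1075,.088,.028,71.5,"min")
E
python3 yaw.py
```

```text
pics/empty_top.png sides angle(+90k), dist, rms: [(np.float64(72.9), np.float64(38.69), np.float64(0.3)), (np.float64(73.23), np.float64(38.59), np.float64(0.33)), (np.float64(73.16), np.float64(38.32), np.float64(0.21)), (np.float64(73.11), np.float64(38.22), np.float64(0.26))] yaw 73.1
pics/f_top.png sides angle(+90k), dist, rms: [(np.float64(69.79), np.float64(27.66), np.float64(0.24)), (np.float64(69.48), np.float64(27.16), np.float64(0.18)), (np.float64(69.8), np.float64(27.26), np.float64(0.06)), (np.float64(70.06), np.float64(27.69), np.float64(0.16))] yaw 69.7825
pics/top0.png sides angle(+90k), dist, rms: [(np.float64(68.96), np.float64(27.32), np.float64(0.26)), (np.float64(69.01), np.float64(27.18), np.float64(0.19)), (np.float64(69.05), np.float64(27.28), np.float64(0.27)), (np.float64(69.78), np.float64(27.58), np.float64(0.12))] yaw 69.19999999999999
```

The bottle is really 3.3° off square, so the grip did not align it, and it sits about 1 mm off centre. I'll mend that: regrip at 69.8°, lift slightly, turn +3.3° and set it down.

```bash
python3 -c "
from h import *
plan((.5627,.1067,.155,69.8),(.5627,.1067,.052,69.8))"
```

```text
t 37.15 p [0.5643 0.3116 0.158 ] f [-0.2364  0.0958  0.7496] w 69.95558243533834 gf 0.0 j [ 0.755   0.4731 -0.0418  0.     -1.0558  0.5234]
turn [-0.   -0.    3.45] shift [2.77 7.72 0.12] rows 8.0
turn [0. 0. 0.] shift [0.   0.   4.12] rows 5.0
```

Call:
carry_out(series=[[[0,0,0,0,0,3.45,70],[0.2,0.6,0,0,0,0,70],[0.4,1,0,0,0,0,70],[0.4,1,0,0,0,0,70],[0.4,1,0,0,0,0,70],[0.4,1,0,0,0,0,70],[0.35,1,0,0,0,0,70],[0.3,0.9,0,0,0,0,70]]])

```text
t: 37.82
eef_pos: [0.5653, 0.1362, 0.158]
ee_rot: [3.093, -0.55, -0.0]
force: [0.4, -0.3, 0.2]
grip_width: 0.823
grasp_force: 0.0
```

Call:
carry_out(series=[[[0.2,0.6,0,0,0,0,70],[0.12,0.4,0,0,0,0,70],[0,0.15,0.3,0,0,0,70],[0,0,0.6,0,0,0,70],[0,0,0.3,0,0,0,70],[0,0,0.1,0,0,0,70],[0,0,0,0,0,0,70],[0,0,0,0,0,0,70]]])

```text
t: 38.48
eef_pos: [0.5636, 0.1096, 0.1253]
ee_rot: [3.093, -0.548, 0.0]
force: [-0.9, -0.1, 0.7]
grip_width: 0.815
grasp_force: 0.0
```

```bash
python3 -c "
from h import *
plan((.5627,.1067,.052,69.8))"
```

```text
t 38.48 p [0.5636 0.1096 0.1253] f [-0.924  -0.1317  0.6863] w 69.6015713806486 gf 0.0 j [ 0.4743  0.3967 -0.2635  0.0003 -0.9105  0.7459]
turn [ 0.01 -0.01  0.12] shift [0.01 0.12 2.93] rows 3.0
```

Call:
carry_out(series=[[[0.01,0.12,0.2,0,0,0,70],[0,0,0.6,0,0,0,70],[0,0,0.7,0,0,0,70],[0,0,0.7,0,0,0,70],[0,0,0.5,0,0,0,70],[0,0,0.22,0,0,0,70],[0,0,0,0,0,0,70],[0,0,0,0,0,0,70]]])

```text
t: 39.15
eef_pos: [0.563, 0.1062, 0.0527]
ee_rot: [-3.093, 0.549, -0.001]
force: [0.6, -0.3, 1.1]
grip_width: 0.82
grasp_force: 0.0
```

Call:
carry_out(series=[[[0,0,0,0,0,0,40],[0,0,0,0,0,0,40],[0,0,0,0,0,0,40],[0,0,0,0,0,0,40],[0,0,0,0,0,0,40],[0,0,0,0,0,0,40]]], squeeze=35)

```text
t: 39.65
eef_pos: [0.5634, 0.1064, 0.0535]
ee_rot: [-3.092, 0.549, -0.003]
force: [-0.9, 0.0, 5.9]
grip_width: 0.649
grasp_force: 38.8
```

Call:
carry_out(series=[[[0,0,-0.2,0,0,0,40],[0,0,-0.2,0,0,0,40],[0,0,-0.1,0,0,-1.6,40],[0,0,0,0,0,-1.7,40],[0,0,0,0,0,0,40],[0,0,0,0,0,0,40]]])

```text
t: 40.15
eef_pos: [0.5621, 0.106, 0.0646]
ee_rot: [3.107, -0.462, -0.001]
force: [-0.7, 0.6, -1.6]
grip_width: 0.653
grasp_force: 37.9
```

```bash
python3 -c "
from h import *
plan((.5631,.1058,.0535,73.1))"
```

```text
t 40.15 p [0.5621 0.106  0.0646] f [-0.6898  0.5946 -1.5621] w 55.78775152879035 gf 37.869558334350586 j [ 0.4693  0.469  -0.3297 -0.0004 -0.773   0.8068]
turn [ 0.02  0.05 -0.  ] shift [ 0.04 -0.    0.44] rows 1.0
```

Call:
carry_out(series=[[[0.05,0,0.1,0,0,0,40],[0,0,0.2,0,0,0,40],[0,0,0.06,0,0,0,40],[0,0,0.04,0,0,0,40],[0,0,0,0,0,0,40],[0,0,0,0,0,0,40]]])

```text
t: 40.65
eef_pos: [0.5637, 0.1057, 0.0546]
ee_rot: [3.107, -0.46, -0.0]
force: [0.1, -1.2, -1.6]
grip_width: 0.643
grasp_force: 37.8
```

```bash
python3 -c "
from h import *
plan((.5633,.1058,.0535,73.1))"
```

```text
t 40.65 p [0.5637 0.1057 0.0546] f [ 0.1339 -1.1736 -1.6443] w 54.94172106282003 gf 37.83192694187164 j [ 0.4677  0.4843 -0.3352  0.0001 -0.7517  0.809 ]
turn [0.02 0.01 0.05] shift [-0.02  0.    0.04] rows 1.0
```

Call:
carry_out(series=[[[-0.01,0,0.03,0,0,0,40],[0,0,0.03,0,0,0,40],[0,0,0,0,0,0,40],[0,0,0,0,0,0,40]]])

```text
t: 40.98
eef_pos: [0.5637, 0.1059, 0.0536]
ee_rot: [-3.107, 0.46, -0.001]
force: [0.0, -1.0, -0.0]
grip_width: 0.649
grasp_force: 38.0
```

Call:
carry_out(series=[[[0,0,0.03,0,0,0,40],[0,0,0,0,0,0,40],[0,0,0,0,0,0,40]]])

```text
t: 41.23
eef_pos: [0.5637, 0.1058, 0.0536]
ee_rot: [-3.108, 0.46, -0.001]
force: [-2.7, -1.0, 5.6]
grip_width: 0.653
grasp_force: 38.6
```

Call:
carry_out(series=[[[0,0,0,0,0,0,70],[0,0,0,0,0,0,70],[0,0,0,0,0,0,70],[0,0,-0.3,0,0,0,70],[0,0,-0.8,0,0,0,70],[0,0,-1,0,0,0,70],[0,0,-1,0,0,0,70],[0,0,-0.9,0,0,0,70]]])

```text
t: 41.9
eef_pos: [0.5638, 0.1058, 0.1545]
ee_rot: [-3.107, 0.46, -0.002]
force: [0.8, 0.2, 0.6]
grip_width: 0.825
grasp_force: 0.0
```

Call:
carry_out(series=[[[-0.1,-0.5,-0.2,0,0,0,70],[-0.3,-1,0,0,0,0,70],[-0.3,-1,0,0,0,0,70],[-0.3,-1,0,0,0,0,70],[-0.3,-1,0,0,0,0,70],[-0.3,-1,0,0,0,0,70],[-0.3,-1,0,0,0,0,70],[-0.2,-0.6,0,0,0,0,70]]])

```text
t: 42.57
eef_pos: [0.5644, 0.2936, 0.1571]
ee_rot: [-3.108, 0.458, 0.0]
force: [-0.4, 0.4, 0.3]
grip_width: 0.817
grasp_force: 0.0
```

Call:
carry_out(series=[[[-0.2,-0.5,0,0,0,0,70],[0,-0.3,0,0,0,0,70],[0,0,0,0,0,0,70],[0,0,0,0,0,0,70],[0,0,0,0,0,0,70],[0,0,0,0,0,0,70]]])

```text
t: 43.07
eef_pos: [0.5658, 0.3104, 0.1577]
ee_rot: [3.107, -0.462, -0.0]
force: [-0.1, -0.3, -0.3]
grip_width: 0.822
grasp_force: 0.0
```

Run:
```python
from yaw import *
cv2.imwrite("pics/g_top.png",d["color"])
edges("pics/g_top.png",.561,.1067,.088,.028,72,"min")
edges("pics/g_top.png",.5617,.1059,.088,.028,73.1,"min")
df=cv2.absdiff(cv2.imread("pics/f_top.png"),d["color"]).max(2)>40
print("changed: can",df[205:255,233:265].sum(),"heater",df[200:300,345:430].sum(),"bystanders",df[120:172,120:330].sum()); plan()
```

```text
pics/empty_top.png sides angle(+90k), dist, rms: [(np.float64(72.9), np.float64(38.69), np.float64(0.3)), (np.float64(73.23), np.float64(38.59), np.float64(0.33)), (np.float64(73.16), np.float64(38.32), np.float64(0.21)), (np.float64(73.11), np.float64(38.22), np.float64(0.26))] yaw 73.1
pics/f_top.png sides angle(+90k), dist, rms: [(np.float64(69.79), np.float64(27.66), np.float64(0.24)), (np.float64(69.48), np.float64(27.16), np.float64(0.18)), (np.float64(69.8), np.float64(27.26), np.float64(0.06)), (np.float64(70.06), np.float64(27.69), np.float64(0.16))] yaw 69.7825
pics/top0.png sides angle(+90k), dist, rms: [(np.float64(68.96), np.float64(27.32), np.float64(0.26)), (np.float64(69.01), np.float64(27.18), np.float64(0.19)), (np.float64(69.05), np.float64(27.28), np.float64(0.27)), (np.float64(69.78), np.float64(27.58), np.float64(0.12))] yaw 69.19999999999999
pics/g_top.png sides angle(+90k), dist, rms: [(np.float64(72.96), np.float64(26.92), np.float64(0.27)), (np.float64(72.09), np.float64(26.58), np.float64(0.18)), (np.float64(72.61), np.float64(27.8), np.float64(0.12)), (np.float64(73.88), np.float64(28.23), np.float64(0.21))] yaw 72.885
pics/g_top.png sides angle(+90k), dist, rms: [(np.float64(72.96), np.float64(27.48), np.float64(0.27)), (np.float64(72.12), np.float64(27.47), np.float64(0.18)), (np.float64(72.62), np.float64(27.23), np.float64(0.12)), (np.float64(73.89), np.float64(27.33), np.float64(0.21))] yaw 72.8975
changed: can 0 heater 0 bystanders 0
t 43.12 p [0.5659 0.3105 0.1577] f [ 0.7674 -0.4446  0.64  ] w 69.8264277339053 gf 0.0 j [ 0.752   0.4747 -0.0399 -0.     -1.0563  0.5235]
```

The bottle is now square to within 0.2° and centred to within about 0.2 mm. Nothing else has changed, so I'm handing in.

```bash
python3 -c "
from station import ctrl
print(ctrl.finish_job())"
```

```text
the job is handed in; nothing more can be done
None
```

Job handed in at about 43 s: the board is on the plate, heatsink up and within about 2 mm of centre; the can and bottle stand upright on their own pads, well under 1 mm off centre; the multimeter, spray bottle and screwdriver show no movement in the images.

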